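Nest the drained plant pots upside down

ROBOT

A 7-joint arm with a two-finger parallel gripper is mounted at the origin on the work surface. World frame = base frame: x ahead of the robot, y to its left, z up, the work surface at z = 0. Lengths are in m, angles in rad, forces in N, time in s.
With the tool pointing down it reaches from about 0.4 to 0.875 m from the base axis. Payload 6.5 kg.
Tool frame: the origin (TCP) lies between the finger pads; the fingertips stand 19 mm ahead of it and the grasp point (between the pads) is the TCP; z points along the fingers, y is the line along which they close (so a half turn about z gives the same grasp; the last joint's range is limited). The gripper opens to 85 mm and grips with 20 to 120 N. Pads are 22 mm wide; open, the fingers measure 114 mm over their backs; the gripper's body (76 mm by 85 mm) begins 54 mm behind the grasp point. The pads swing forward as they close: fully open they stand 13 mm farther back than shut.
Start: joints at [-1.334, 0.536, -0.004, 1.538, 0.003, 1.067, -0.071], TCP at [0.194, 0.62, 0.214] pointing down, gripper open.
Joint ranges: [-2.7, 2.7], [-0.37, 2.16], [-1.27, 1.26], [0.24, 2.4], [-1.31, 4.45], [0.19, 1.91], [-2.76, 2.76]. Speed limits (rad/s): [2.39, 2.39, 3.14, 3.14, 3.14, 3.14, 3.14].

INTERFACE

Orientations are given as [roll, pitch, yaw] about the fixed x, y, z axes, in that order (R = Rz(yaw) Ry(pitch) Rx(roll)).
In Python, from cell import manip gives the robot as it stands. The module is installed in compiled form; this text tells all that it offers.
- The arm moves only by the shell command python3 -m handwheel 'ROWS'. ROWS is a JSON object of lists of equal length, an entry for each row: "hand": the opening, from 0 (shut) to 1 (fully open); "slide": the shift along the tool's x, y, z in mm, a list of three; "delta_rot": the turn, a rotation vector about the tool's x, y, z in degrees, a list of three. In form: {"hand": [hand, ...], "slide": [[tx, ty, tz], ...], "delta_rot": [[wx, wy, wz], ...]}. A call has 1 to 8 rows; each row shifts and turns the commanded pose from where the row before left it, along the tool's axes as they then stand; what a row does not reach is not made up. A row lasts 1/12 s, in which the tool goes at most 41.7 mm and 7.16 degrees, less where a joint would pass 70% of its speed; a pose out of reach is approached as far as the arm can. A call is refused whole if a number of a shift passes 41.7 or a number of a turn 7.16, either way. A call with a gripper value outside its range is refused whole. The fingers move at their own pace and stop on an object; the grip force is fixed at half the most. Time passes only in rows, so rows that do not move let the fingers close. It gives the time, the measured TCP pose, the force, the opening and the grip force at its end, in the units of the state.
- manip.observe(): the state, without advancing time (a new reading comes with each control period).
- manip.snapshot(name): name is "scene" or "side" or "wrist"; returns a dict with "frame" (420x560x3 uint8, blue, green, red), "fx", "fy", "cx", "cy" (pixels), "dist_coeffs" ([k1, k2, p1, p2, k3] as OpenCV has them; the pictures are not rectified), "rvec" (rotation vector, rad) and "tvec" (3), from world to camera coordinates, as OpenCV has them. Camera axes: x right, y down, z forward; pixel columns grow to the right and rows downward; lengths in m; the calibration is good to about 2 mm. A picture is of the moment at which its call begins. There is no depth.
- manip.close_job(): hands the job in; it is judged then, once.
The state is a dict: "time_s": time; "joint_positions": joint angles; "qvel": joint speeds; "joint_efforts": joint torques, N m; "ee_pos": TCP position; "tool_rot": TCP orientation; "contact_force": force on the tool from outside, world axes, zero at the start; "ft_torque": the same for the moment, N m; "width": opening from 0.0 (shut) to 1.0 (fully open); "finger_force": force on a finger pad.
Only numpy, scipy, OpenCV 4.12 (cv2) and the standard library are available. Lean on these libraries where they do the work, as an engineer would, in place of code of your own. Each camera call takes 0.05 s, during which the arm holds its last target. There are 200 camera calls.

TASK

Put the empty plant pots away upside down, the way they stand now, so that no rain water gathers in them: on the round stone coaster nest the three round clay pots, the smallest first, the middle one over it and the largest over both; on the slatted wooden board nest the two black square pots, the larger one over the smaller. Every pot must be centred and sit with its rim flat down on its coaster or board. Set the pots down without dropping them, and leave the trowel, the box with the sliding lid and the lidded ceramic pot where they are.

Things in the scene. Friction and masses are not known exactly. Their poses are not given: they have to be found in the camera images.
- clay_small: The smallest of three round terracotta pots, standing mouth down, drain hole on top; 60 mm high. Outer diameter 34 mm at the closed top, widening evenly to 49 mm at the mouth; collar 54 mm on the lowest 14 mm; wall 4 mm. About 70 g. Origin: centre of the mouth, at the bottom; z up. Pinch it across the sides near the top. 
- clay_middle: The middle of three round terracotta pots, standing mouth down, drain hole on top; 78 mm high. Outer diameter 47 mm at the closed top, widening evenly to 71 mm at the mouth; collar 76 mm on the lowest 17 mm; wall 4 mm. About 140 g. Origin: centre of the mouth, at the bottom; z up. Pinch it across the sides near the top. Covers the small one, 5 mm clear all round, rims level.
- clay_large: The largest of three round terracotta pots, standing mouth down, drain hole on top; 96 mm high. Outer diameter 58 mm at the closed top, widening evenly to 93 mm at the mouth; collar 98 mm on the lowest 20 mm; wall 4 mm. About 260 g. Origin: centre of the mouth, at the bottom; z up. Pinch it across the sides near the top. Covers the middle one, 4 mm clear all round, rims level.
- square_small: The smaller of two square black plastic pots, standing mouth down, 58 mm high. 40 mm square at the closed top, widening evenly to 50 mm at the mouth; collar 54 mm on the lowest 10 mm; wall 3 mm. About 30 g. Origin: centre of the mouth, at the bottom; z up, x and y normal to its sides. Pinch two facing sides near the top. 
- square_large: The larger of two square black plastic pots, standing mouth down, 84 mm high. 58 mm square at the closed top, widening evenly to 74 mm at the mouth; collar 80 mm on the lowest 13 mm; wall 3 mm. About 60 g. Origin: centre of the mouth, at the bottom; z up, x and y normal to its sides. Pinch two facing sides near the top. Covers the small one, 7 mm clear if parallel, rims level.
- stone_coaster: Round grey stone plant coaster, 140 mm across, 12 mm thick, flat top; it does not move when touched. Origin: centre of its underside, on the shelf; its top is 12 mm above the origin.
- slatted_board: Square dark wooden slatted drip board, 116 mm x 116 mm, 18 mm high: five slats along its x, 18 mm wide with 6.5 mm gaps, on two battens; it does not move when touched. Origin: centre of its underside, on the shelf; its top is 18 mm above the origin; x and y along its sides.
- wooden_box: Small plywood box with a dark sliding lid, 110 mm (x) x 70 mm (y) x 49 mm high, loose, to be left where it is. Origin: centre of its underside.
- lidded_pot: Lidded ceramic pot, blue body and white lid with a blue knob, 100 mm across, 91 mm high, loose, to be left where it is. Origin: centre of its underside.
- trowel: Stainless hand trowel with black handle lying on the shelf, loose, to be left where it is; 230 mm long along its x (handle to -x, blade to +x), 44 mm wide, 28 mm high. Origin: on the shelf under its neck, 130 mm from the handle's end and 100 mm from the blade's tip.
Mind the look-alikes: they are no part of the job. Leave any blue look-alike of the clay_small alone. What is shaped like the stone_coaster but pink is not meant.

How it is judged:
At the end, for the whole second after the job is handed in: The three clay pots stand nested mouth down on the coaster, the two square pots on the slatted board: each pot centred within 15 mm, its rim within 4 mm of that surface, tilted less than 0.1 rad, at rest (horizontal distance between each of clay_small, clay_middle, clay_large and stone_coaster below 0.015 m and z of clay_small in the frame of stone_coaster between 0.008 and 0.016 m and angle between each of clay_small, clay_middle, clay_large, square_small, square_large's own z axis and vertical below 0.1 rad and linear speed of each of clay_small, clay_middle, clay_large, square_small, square_large below 0.02 m/s and z of clay_middle in the frame of stone_coaster between 0.008 and 0.016 m and z of clay_large in the frame of stone_coaster between 0.008 and 0.016 m and horizontal distance between each of square_small, square_large and slatted_board below 0.015 m and z of square_small in the frame of slatted_board between 0.014 and 0.022 m and z of square_large in the frame of slatted_board between 0.014 and 0.022 m); the robot touches nothing.
It fails at once if a clay pot is dropped (moves free of the fingers at more than 0.7 m/s, about 25 mm of fall) ((linear speed of clay_small above 0.7 m/s and contact force between the fingers and clay_small below 0.05 N) or (linear speed of clay_middle above 0.7 m/s and contact force between the fingers and clay_middle below 0.05 N) or (linear speed of clay_large above 0.7 m/s and contact force between the fingers and clay_large below 0.05 N)).
It fails at once if a square pot is dropped (moves free of the fingers at more than 0.7 m/s, about 25 mm of fall) ((linear speed of square_small above 0.7 m/s and contact force between the fingers and square_small below 0.05 N) or (linear speed of square_large above 0.7 m/s and contact force between the fingers and square_large below 0.05 N)).
It fails at once if the wooden box is shifted by more than 15 mm (distance of wooden_box from where it was at the start of the episode above 0.015 m).
It fails at once if the lidded ceramic pot is shifted by more than 15 mm (distance of lidded_pot from where it was at the start of the episode above 0.015 m).
It fails at once if the trowel is shifted by more than 15 mm (distance of trowel from where it was at the start of the episode above 0.015 m).
It also fails if it takes over 120 s, if anything falls off the work surface, if the arm or the gripper's body presses on something with over 40 N, if the wrist force passes 120 N, or if a joint passes its speed limit or range.

## Working session

There is one attempt and no reset: what is moved stays moved. The work goes in short steps, Python scripts to look and compute and a shell command to move; the robot and the scene stay as the last step left them, time stands still between calls to the robot, and variables do not carry over. Pictures are saved under pics/ and viewed, at most 14 in all, crops included, and the job is handed in when it is done.

```bash
mkdir -p pics; cat > h.py <<'E'
import numpy as np, cv2
from cell import manip
def snap(n,f=None):
    s=manip.snapshot(n)
    if f: cv2.imwrite('pics/'+f,s['frame'])
    return s
def cam(s):
    K=np.array([[s['fx'],0,s['cx']],[0,s['fy'],s['cy']],[0,0,1.]]);R=cv2.Rodrigues(np.array(s['rvec'],float))[0]
    return K,np.array(s['dist_coeffs'],float),R,np.array(s['tvec'],float).ravel()
def ray(s,uv):
    K,d,R,t=cam(s);p=cv2.undistortPoints(np.array(uv,float).reshape(-1,1,2),K,d)[:,0]
    D=np.c_[p,np.ones(len(p))]@R
    return -R.T@t,D/np.linalg.norm(D,axis=1)[:,None]
def onz(s,uv,z):
    C,D=ray(s,uv);return C+D*((z-C[2])/D[:,2])[:,None]
def proj(s,P):
    K,d,R,t=cam(s);return cv2.projectPoints(np.array(P,float).reshape(-1,3),np.array(s['rvec'],float),t,K,d)[0][:,0]
def tri(obs):
    A=np.zeros((3,3));b=np.zeros(3)
    for s,uv in obs:
        C,D=ray(s,uv);M=np.eye(3)-np.outer(D[0],D[0]);A+=M;b+=M@C
    return np.linalg.solve(A,b)
E
python3 - <<'E'
from h import *
for n in('scene','side','wrist'):
    s=snap(n,n+'0.png');print(n,ray(s,[[280,210]]))
o=manip.observe();print({k:np.round(v,3) for k,v in o.items()})
E
```

```text
scene (array([ 0.79779098, -0.61778099,  1.08320436]), array([[-0.29473308,  0.46424737, -0.83522858]]))
side (array([0.36637122, 0.73720185, 0.77608622]), array([[ 0.07544537, -0.71029514, -0.69984913]]))
wrist (array([0.11673323, 0.64502158, 0.37271787]), array([[ 0.30515715, -0.10490205, -0.94650656]]))
{'time_s': np.float64(0.15), 'joint_positions': array([-1.334,  0.537, -0.004,  1.539,  0.003,  1.067, -0.071]), 'qvel': array([ 0.   , -0.002,  0.001, -0.006,  0.   , -0.001, -0.   ]), 'joint_efforts': array([ 2.0000e-03, -5.8379e+01,  1.0500e+00, -2.5935e+01,  1.2000e-02,
        7.0000e-03,  0.0000e+00]), 'ee_pos': array([0.194, 0.62 , 0.214]), 'tool_rot': array([-3.14 ,  0.   ,  2.839]), 'contact_force': array([ 0.107,  0.275, -0.281]), 'ft_torque': array([ 0.008, -0.009,  0.01 ]), 'finger_force': np.float64(0.0), 'width': np.float64(1.004)}
```

View pics/scene0.png

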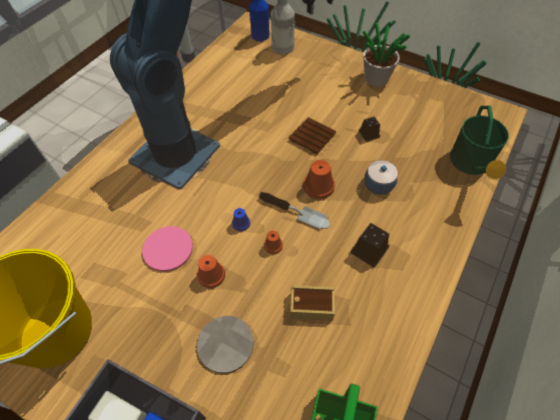

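View pics/side0.png

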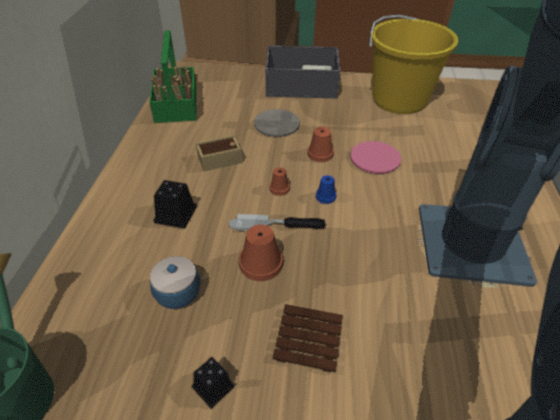

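The two views show the clay pots in the scene view at (320,180) large, (210,270) middle and (273,242) small. The square pots are at (371,246) large and (370,128) small, the coaster at (225,344) and the board at (313,136). In the side view the same things are at (261,252), (321,144), (280,181), (174,204), (213,382), (277,122) and (309,337).

```bash
python3 - <<'E'
from h import *
A=cv2.imread('pics/scene0.png');B=cv2.imread('pics/side0.png')
def c(I,x,y,w=44,h=44):return cv2.resize(I[y-h:y+h,x-w:x+w],(264,264),interpolation=cv2.INTER_CUBIC)
cv2.imwrite('pics/m0.png',np.vstack([np.hstack([c(A,320,180),c(A,371,246),c(A,370,128)]),np.hstack([c(B,261,252),c(B,174,204),c(B,213,370)])]))
H=[cv2.cvtColor(I,cv2.COLOR_BGR2HSV) for I in(A,B)]
for n,i,pts in[('clay',0,[(320,175),(312,190),(210,265),(273,245)]),('blk',0,[(371,250),(370,128)]),('stone',0,[(225,344),(210,350)]),('board',0,[(313,136),(310,130)]),('wood',0,[(300,250),(250,300),(350,160),(420,300)]),('clay',1,[(262,248),(255,262),(321,145),(280,181)]),('blk',1,[(174,204),(213,382)]),('stone',1,[(277,122)]),('board',1,[(309,328)]),('wood',1,[(350,200),(300,100)])]:
    print(n,i,[H[i][y,x].tolist() for x,y in pts])
E
```

```text
clay 0 [[9, 192, 113], [9, 181, 79], [9, 194, 192], [11, 182, 84]]
blk 0 [[16, 140, 42], [16, 149, 41]]
stone 0 [[19, 39, 136], [19, 47, 120]]
board 0 [[13, 179, 67], [14, 177, 62]]
wood 0 [[17, 142, 198], [17, 148, 165], [17, 146, 185], [18, 146, 194]]
clay 1 [[8, 151, 110], [9, 147, 116], [8, 153, 112], [8, 144, 106]]
blk 1 [[8, 38, 27], [168, 58, 22]]
stone 1 [[17, 23, 100]]
board 1 [[9, 118, 52]]
wood 1 [[17, 102, 157], [17, 104, 127]]
```

View pics/m0.png

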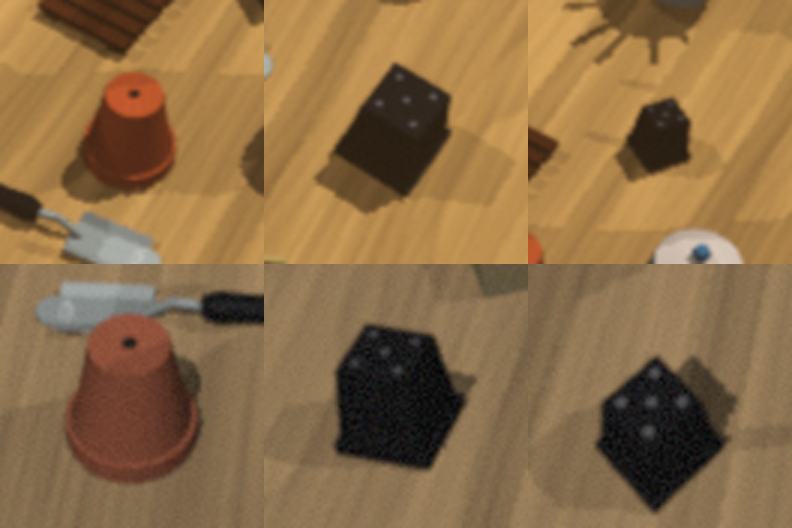

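The enlarged crops show the drain hole of the large clay pot and five drain dots on each square pot. These mark the top centres and the yaw of the square pots. Next I triangulate them.

```bash
cat >> h.py <<'E'
def blobs(m,amin=20):
    n,L,st,ce=cv2.connectedComponentsWithStats(m.astype(np.uint8));return [(st[i],ce[i],L==i) for i in range(1,n) if st[i][4]>=amin]
E
python3 - <<'E'
from h import *
S=snap('scene');T=snap('side')
def dots(s,cx,cy,r,black):
    g=cv2.GaussianBlur(cv2.cvtColor(s['frame'],cv2.COLOR_BGR2GRAY).astype(np.float32),(0,0),0.7)
    k=cv2.GaussianBlur(g,(0,0),2.5); d=(g-k) if black else (k-g)
    w=d[cy-r:cy+r+1,cx-r:cx+r+1]; y,x=np.unravel_index(np.argmax(w),w.shape);y+=cy-r;x+=cx-r
    p=np.clip(d[y-2:y+3,x-2:x+3],0,None);Y,X=np.mgrid[y-2:y+3,x-2:x+3];return [(X*p).sum()/p.sum(),(Y*p).sum()/p.sum()]
for n,a,b,blk in[('clayL',(320,167),(260,234),0),('clayM',(208,260),(321,130),0),('clayS',(273,235),(280,171),0),
  ('sqL',(374,235),(170,189),1),('sqS',(370,122),(210,372),1)]:
    pa=dots(S,*a,4,blk);pb=dots(T,*b,4,blk);print(n,np.round(pa,1),np.round(pb,1),tri([(S,pa),(T,pb)]).round(4))
# squares corner dots, large: scene/side guesses at known top heights
for n,s,p,z in[('LS',S,[(372,227.5),(383,234),(376.5,243.5),(364.7,235)],.084),('LT',T,[(166,182.8),(180,185.7),(174.3,195),(159.6,192.8)],.084),
               ('ST',T,[(211,361.7),(220.7,371.3),(209,381.7),(200,371.7)],.058)]:
    P=onz(s,p,z);e=P[[2,3]]-P[[0,1]];print(n,P[:,:2].round(3).tolist(),P.mean(0).round(4),[np.degrees(np.arctan2(v[1],v[0])).round(1) for v in e])
for n,s,(x,y) in[('S',S,(225,344)),('T',T,(277,122))]:
    h=cv2.cvtColor(s['frame'],cv2.COLOR_BGR2HSV);m=(h[...,1]<75)&(h[...,2]>50)
    for st,ce,q in blobs(m,100):
        if q[y,x]:
            e=cv2.fitEllipse(cv2.convexHull(np.argwhere(q)[:,::-1].astype(np.int32)));print('coaster',n,st,e,onz(s,[e[0]],.009))
    bd=(h[...,2]<90)&(h[...,1]>90)&(h[...,0]<17)
    x,y=(313,136) if n=='S' else (309,337)
    bd=cv2.morphologyEx(bd.astype(np.uint8),cv2.MORPH_CLOSE,np.ones((5,5)))
    for st,ce,q in blobs(bd,300):
        if abs(ce[0]-x)<15 and abs(ce[1]-y)<15:
            r=cv2.minAreaRect(np.argwhere(q)[:,::-1].astype(np.float32)[:,:]);print('board',n,st,ce)
            ap=cv2.approxPolyDP(cv2.convexHull(np.argwhere(q)[:,::-1].astype(np.int32)),5,True)[:,0];P=onz(s,ap,.018);print(ap.tolist(),P[:,:2].round(3).tolist(),P.mean(0))
E
```

```text
clayL [320.3 166.8] [259.8 233.8] [0.4728 0.1218 0.0957]
clayM [206.8 262.2] [321.9 130.4] [ 0.3642 -0.2942  0.0789]
clayS [272.6 234.7] [279.3 170.5] [ 0.4617 -0.1295  0.0612]
sqL [374.  234.9] [169.8 188.8] [ 0.7029 -0.0024  0.0838]
sqS [369.8 124.9] [209.7 371.6] [0.5155 0.4002 0.0462]
LS [[0.689, 0.016], [0.722, 0.012], [0.719, -0.023], [0.682, -0.016]] [ 0.703  -0.0028  0.084 ] [np.float64(-51.9), np.float64(-145.8)]
LT [[0.718, -0.021], [0.683, -0.016], [0.687, 0.017], [0.722, 0.014]] [ 0.7023 -0.0014  0.084 ] [np.float64(129.0), np.float64(37.4)]
ST [[0.517, 0.389], [0.497, 0.403], [0.512, 0.423], [0.531, 0.408]] [0.5143 0.406  0.058 ] [np.float64(97.9), np.float64(8.1)]
coaster S [ 197  316   56   57 2483] ((224.6787872314453, 343.98590087890625), (53.88862609863281, 58.25835418701172), 39.511661529541016) [[ 0.50611147 -0.43012559  0.009     ]]
board S [290 120  45  34 899] [311.90433815 136.2269188 ]
[[334, 131], [317, 153], [290, 140], [306, 120]] [[0.414, 0.34], [0.411, 0.225], [0.306, 0.23], [0.307, 0.337]] [0.35954804 0.28315415 0.018     ]
coaster T [ 254  109   46   28 1011] ((276.4210205078125, 122.45109558105469), (27.72519302368164, 45.65663528442383), 90.72725677490234) [[ 0.50500063 -0.42181553  0.009     ]]
board T [ 273  305   70   67 3509] [308.52351097 338.00227985]
[[341, 315], [335, 371], [273, 358], [285, 305]] [[0.296, 0.244], [0.304, 0.359], [0.416, 0.349], [0.407, 0.235]] [0.35554688 0.2966783  0.018     ]
```

```bash
cat >> h.py <<'E'
from scipy.spatial.transform import Rotation as Ro
def go(x,y,z,yaw=None):
    o=manip.observe();R=Ro.from_euler('xyz',o['tool_rot'])
    d=R.inv().apply(np.array([x,y,z])-o['ee_pos'])*1000
    print('pose',np.round(o['ee_pos'],4),'yaw',np.degrees(o['tool_rot']).round(2),'slide',d.round(1),'len',np.linalg.norm(d).round(1),'t',o['time_s'])
    if yaw is not None: print('rot',np.degrees((R.inv()*Ro.from_euler('xyz',[np.pi,0,np.radians(yaw)])).as_rotvec()).round(2))
E
python3 -m handwheel '{"hand":[1,1,1,1,1,1,1],"slide":[[0,0,-6],[0,0,-6],[0,0,-6],[0,0,-6],[0,0,-6],[0,0,0],[0,0,0]],"delta_rot":[[0,0,6.6],[0,0,6.6],[0,0,6.6],[0,0,6.6],[0,0,6.6],[0,0,6.6],[0,0,0]]}'
python3 -m handwheel '{"hand":[1,1,1,1,1,1,1],"slide":[[0,0,0],[0,0,0],[0,0,0],[0,0,0],[0,0,0],[0,0,0],[0,0,0]],"delta_rot":[[0,0,6.6],[0,0,6.6],[0,0,6.6],[0,0,6.6],[0,0,6.6],[0,0,0],[0,0,0]]}'
python3 -c "from h import *;go(.515,.42,.244,90)"
```

```text
time_s: 0.83
ee_pos: [0.1937, 0.6206, 0.2447]
tool_rot: [3.141, -0.0, 2.144]
contact_force: [-0.4, 0.1, -0.8]
width: 1.0
finger_force: 0.0
time_s: 1.42
ee_pos: [0.1937, 0.6203, 0.244]
tool_rot: [3.141, 0.001, 1.578]
contact_force: [0.2, -0.3, 0.2]
width: 1.0
finger_force: 0.0
pose [0.1937 0.6203 0.244 ] yaw [1.7999e+02 4.0000e-02 9.0390e+01] slide [-2.024e+02  3.200e+02  2.000e-01] len 378.6 t 1.4167
rot [0.01 0.04 0.39]
```

```bash
python3 -m handwheel '{"hand":[1,1,1,1,1,1,1,1],"slide":[[-20.2,32,0],[-20.2,32,0],[-20.2,32,0],[-20.2,32,0],[-20.2,32,0],[-20.2,32,0],[-20.2,32,0],[-20.2,32,0]],"delta_rot":[[0,0,0.4],[0,0,0],[0,0,0],[0,0,0],[0,0,0],[0,0,0],[0,0,0],[0,0,0]]}' | head -2
python3 -m handwheel '{"hand":[1,1,1,1],"slide":[[-20.2,32,0],[-20.2,32,0],[0,0,0],[0,0,0]],"delta_rot":[[0,0,0],[0,0,0],[0,0,0],[0,0,0]]}'
python3 - <<'E'
from h import *
s=snap('wrist','w1.png');print(proj(s,[[.515,.404,.058],[.3575,.29,.018],[.4728,.1218,.0957]]));go(.37,.33,.244,90)
E
```

```text
time_s: 2.08
ee_pos: [0.4503, 0.4562, 0.2444]
time_s: 2.42
ee_pos: [0.5153, 0.4138, 0.2442]
tool_rot: [3.141, 0.001, 1.564]
contact_force: [-0.6, 0.4, 0.5]
width: 0.998
finger_force: 0.0
[[281.67172534 188.07005451]
 [172.5788156  258.74652764]
 [252.63109388 393.68954431]]
pose [0.5132 0.416  0.2441] yaw [-1.7997e+02  1.0000e-02  8.9760e+01] slide [ -86.6 -142.8    0.2] len 167.0 t 2.4667
rot [-0.03  0.01 -0.24]
```

View pics/w1.png

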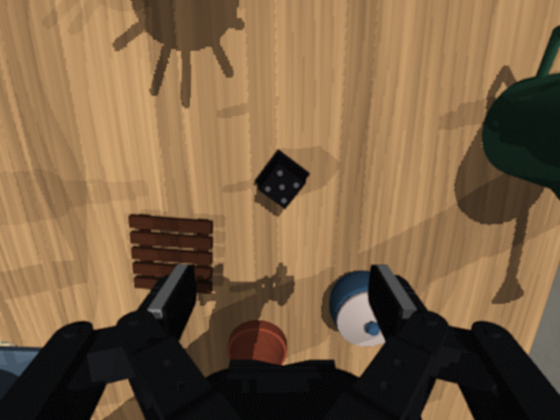

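Wrist view: small square pot's centre dot at (282,187), just where the triangulation projects. The board is at (171,254), the large clay pot at (258,345) and the lidded pot at (362,310). Next I move over the board.

```bash
python3 -m handwheel '{"hand":[1,1,1,1,1,1,1],"slide":[[-21,-31,8],[-21,-31,8],[-21,-31,8],[-21,-31,8],[-21,-31,8],[0,0,0],[0,0,0]],"delta_rot":[[0,0,0],[0,0,0],[0,0,0],[0,0,0],[0,0,0],[0,0,0],[0,0,0]]}'
cat >> h.py <<'E'
def board(s,z=.018):
    h=cv2.cvtColor(s['frame'],cv2.COLOR_BGR2HSV);p=proj(s,[[.3575,.29,.018]])[0].astype(int)
    m=((h[...,2]<90)&(h[...,1]>120)).astype(np.uint8)
    m=cv2.morphologyEx(cv2.morphologyEx(m,cv2.MORPH_CLOSE,np.ones((9,9))),cv2.MORPH_OPEN,np.ones((15,15)))
    q=[b for b in blobs(m,500) if b[2][p[1],p[0]]][0]
    r=cv2.minAreaRect(np.argwhere(q[2])[:,::-1].astype(np.float32));P=onz(s,cv2.boxPoints(r),z)
    e=P[1]-P[0];f=P[2]-P[1];a=np.degrees(np.arctan2(e[1],e[0]))
    print('board',r,P.mean(0).round(4),'yaw',a.round(1),'size',np.linalg.norm(e).round(4),np.linalg.norm(f).round(4));return r[0]
E
python3 - <<'E'
from h import *
s=snap('wrist','w2.png');board(s);go(.515,.404,.2)
E
```

```text
time_s: 3.05
ee_pos: [0.3537, 0.3124, 0.2038]
tool_rot: [-3.139, 0.001, 1.571]
contact_force: [0.6, 0.9, 0.5]
width: 1.0
finger_force: 0.0
board ((283.8448486328125, 193.36207580566406), (97.57844543457031, 94.75489807128906), 4.763641834259033) [0.3553 0.2934 0.018 ] yaw 82.6 size 0.1168 0.1104
pose [0.3559 0.3139 0.2047] yaw [ 1.800e+02 -7.000e-02  8.994e+01] slide [ 90.3 159.    4.8] len 182.9 t 3.1
```

View pics/w2.png

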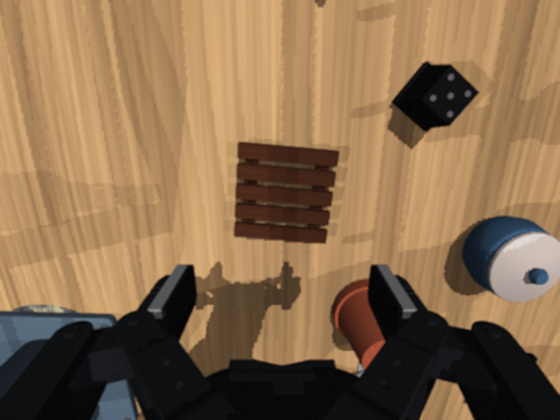

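Wrist view 2: board corners at about (239,143), (338,152), (326,243) and (235,236). The small square pot's dots are at (451,77), (468,93), (450,114) and (433,98), its centre at (450,97).

```bash
cat >> h.py <<'E'
def dots(s,c,r=4,bright=True):
    g=cv2.GaussianBlur(cv2.cvtColor(s['frame'],cv2.COLOR_BGR2GRAY).astype(np.float32),(0,0),0.8)
    k=cv2.GaussianBlur(g,(0,0),4); d=(g-k) if bright else (k-g); out=[]
    for cx,cy in np.round(np.array(c).reshape(-1,2)).astype(int):
        w=d[cy-r:cy+r+1,cx-r:cx+r+1]; y,x=np.unravel_index(np.argmax(w),w.shape);y+=cy-r;x+=cx-r
        p=np.clip(d[y-2:y+3,x-2:x+3],0,None);Y,X=np.mgrid[y-2:y+3,x-2:x+3];out.append([(X*p).sum()/p.sum(),(Y*p).sum()/p.sum()])
    return np.array(out)
def sq(s,c,z):
    "c: four corner dots in order, then the centre"
    d=dots(s,c,3);P=onz(s,d,z);e=np.roll(P[:4],-1,0)-P[:4];a=np.degrees(np.arctan2(e[:,1],e[:,0]))%90
    print(d.round(1).tolist(),'centre',P[:4].mean(0).round(4),P[4].round(4),'side',np.linalg.norm(e,axis=1).round(4),'yaw',a.round(1));return d
E
python3 - <<'E'
from h import *
import pickle
s=snap('wrist');pickle.dump(s,open('w2.pkl','wb'))
sq(s,[(451,77),(468,93),(450,114),(433,98),(450,97)],.058)
P=onz(s,[(238.5,142.5),(338,151.5),(326.5,243),(235,236.5)],.018);print(P.round(4),P.mean(0));e=np.roll(P,-1,0)-P;print(np.linalg.norm(e,axis=1),np.degrees(np.arctan2(e[:,1],e[:,0]))%90)
E
```

```text
[[447.3, 78.9], [464.0, 94.9], [446.3, 115.0], [429.6, 99.1], [446.7, 97.1]] centre [0.5154 0.4059 0.058 ] [0.5153 0.4059 0.058 ] side [0.0236 0.0239 0.0238 0.0236] yaw [53.  52.2 52.2 51.6]
[[0.3067 0.3577 0.018 ]
 [0.4197 0.3475 0.018 ]
 [0.4117 0.2332 0.018 ]
 [0.2971 0.2422 0.018 ]] [0.35880732 0.29515332 0.018     ]
[0.1134553  0.11460485 0.11501173 0.1159355 ] [84.82470276 85.9925306  85.49814131 85.21378174]
```

```bash
python3 -m handwheel '{"hand":[1,1,1,1,1,1],"slide":[[18.4,31.9,15],[18.4,31.9,15],[18.4,31.9,15],[18.4,31.9,15],[18.4,31.9,15],[0,0,0]],"delta_rot":[[0,0,0],[0,0,0],[0,0,0],[0,0,0],[0,0,0],[0,0,0]]}' | head -2
python3 -m handwheel '{"hand":[1,1,1,1,1,1,1,1],"slide":[[0,0,0],[0,0,0],[0,0,0],[0,0,0],[0,0,0],[0,0,0],[0,0,0],[0,0,0]],"delta_rot":[[0,0,6.28],[0,0,6.28],[0,0,6.28],[0,0,6.28],[0,0,6.28],[0,0,6.28],[0,0,0],[0,0,0]]}' 
python3 - <<'E'
from h import *
import pickle
w=pickle.load(open('w2.pkl','rb'));T=snap('side')
print('tri',tri([(w,[446.7,97.1]),(T,[209.7,371.6])]))
s=snap('wrist','w3.png');c=proj(s,[[.515,.406,.058]]);print(c,dots(s,c,6),onz(s,dots(s,c,6),.058));go(.5153,.406,.04,52.3)
E
```

```text
time_s: 3.65
ee_pos: [0.5217, 0.4063, 0.1245]
time_s: 4.32
ee_pos: [0.5176, 0.4048, 0.1294]
tool_rot: [3.141, -0.001, 0.912]
contact_force: [-0.2, 1.4, 0.4]
width: 0.997
finger_force: 0.0
tri [0.51527361 0.40597888 0.05768396]
[[278.84871836 213.09047509]] [[278.95213047 213.04807923]] [[0.51508858 0.40597739 0.058     ]]
pose [0.5174 0.4043 0.1295] yaw [ 1.7999e+02 -3.0000e-02  5.2200e+01] slide [-0.  -2.7 89.5] len 89.5 t 4.4167
rot [ 0.01 -0.03 -0.1 ]
```

Everything agrees, with the top at 57.7 mm. Now descend and grip.

```bash
python3 -m handwheel '{"hand":[1,1,1,1,1,0,0,0],"slide":[[0,-2.7,20],[0,0,25],[0,0,25],[0,0,19.5],[0,0,0],[0,0,0],[0,0,0],[0,0,0]],"delta_rot":[[0,0,0],[0,0,0],[0,0,0],[0,0,0],[0,0,0],[0,0,0],[0,0,0],[0,0,0]]}'
python3 -m handwheel '{"hand":[0,0,0,0,0,0],"slide":[[0,0,0],[0,0,0],[0,0,0],[0,0,0],[0,0,0],[0,0,0]],"delta_rot":[[0,0,0],[0,0,0],[0,0,0],[0,0,0],[0,0,0],[0,0,0]]}'
python3 -c "from h import *;go(.355,.294,.18,85.3)"
```

```text
time_s: 5.08
ee_pos: [0.5163, 0.4061, 0.0417]
tool_rot: [3.141, -0.003, 0.908]
contact_force: [-0.0, 0.5, -0.4]
width: 0.601
finger_force: 0.0
time_s: 5.58
ee_pos: [0.5159, 0.4062, 0.0413]
tool_rot: [3.141, -0.002, 0.907]
contact_force: [0.0, 0.3, 6.5]
width: 0.001
finger_force: 3.3
pose [0.5159 0.4062 0.0413] yaw [ 1.7998e+02 -1.4000e-01  5.1990e+01] slide [-187.1  -57.7 -139.2] len 240.2 t 5.5833
rot [  0.06  -0.13 -33.31]
```

The fingers shut fully, so I look before moving on.

```bash
python3 -c "
from h import *
a=snap('wrist')['frame'];b=snap('side')['frame'];cv2.imwrite('pics/x1.png',np.hstack([cv2.resize(a,(400,300)),cv2.resize(b[270:420,100:300],(400,300))]))"
```

```text
(no output)
```

View pics/x1.png

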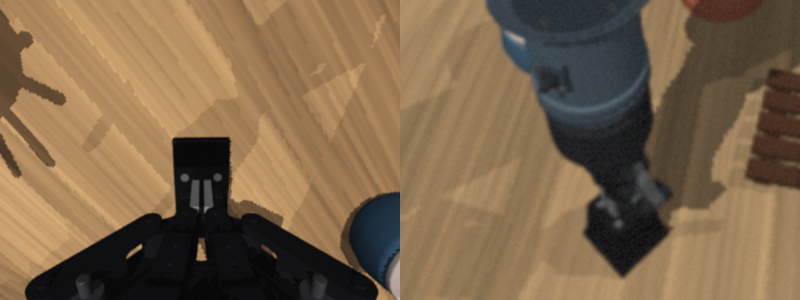

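```bash
python3 -c "
from h import *
s=snap('wrist');a=s['frame'];b=snap('side')['frame']
a=cv2.convertScaleAbs(a,alpha=2.2,beta=20);b=cv2.convertScaleAbs(b,alpha=2.2,beta=20)
cv2.imwrite('pics/x2.png',np.hstack([cv2.resize(a[170:320,200:350],(400,400)),cv2.resize(b[320:420,160:260],(400,400))]))
o=manip.observe();print({k:np.round(v,3) for k,v in o.items()})
p=o['ee_pos'];print(proj(s,[p,p-[0,0,.019],p+[0,0,.018],[.5153,.406,.058]]))"
```

```text
{'time_s': np.float64(5.783), 'joint_positions': array([-1.023,  0.8  ,  0.43 ,  1.642, -0.434,  0.793, -1.064]), 'qvel': array([-0.001, -0.001,  0.001, -0.   ,  0.   ,  0.   , -0.001]), 'joint_efforts': array([  0.247, -57.952,   9.558, -17.434,   0.072,  -0.146,  -0.   ]), 'ee_pos': array([0.516, 0.406, 0.041]), 'tool_rot': array([ 3.141e+00, -2.000e-03,  9.070e-01]), 'contact_force': array([-0.257,  0.672,  6.664]), 'ft_torque': array([0.032, 0.075, 0.031]), 'finger_force': np.float64(3.336), 'width': np.float64(0.003)}
[[282.74673655 253.14516001]
 [282.63165733 239.68166189]
 [282.87942371 268.68210669]
 [282.10131649 268.28378889]]
```

View pics/x2.png

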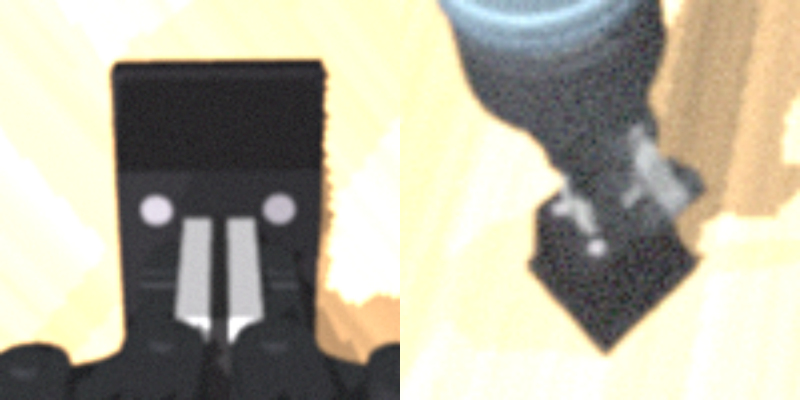

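Both crops show the fingers shut on top of the pot, with the pot upright and not moved. I check where the fingertips really are in the tool frame.

```bash
python3 -c "
from h import *
s=snap('wrist');o=manip.observe();R=Ro.from_euler('xyz',o['tool_rot'])
for uv in [(278.9,251.8),(269,251.8),(296,251.8),(278.9,290)]:
    C,D=ray(s,[uv]);c=R.inv().apply(C-o['ee_pos']);d=R.inv().apply(D[0])
    for x in(.011,0,-.011): t=(x-c[0])/d[0];print(uv,x,(c+d*t).round(4))
"
python3 -m handwheel '{"hand":[0,0,0],"slide":[[0,0,-20],[0,0,-20],[0,0,0]],"delta_rot":[[0,0,0],[0,0,0],[0,0,0]]}'
python3 -c "
from h import *
a=snap('wrist')['frame'];a=cv2.convertScaleAbs(a,alpha=2.2,beta=20);cv2.imwrite('pics/x3.png',cv2.resize(a[120:340,160:400],(720,660))[:600])"
```

```text
(278.9, 251.8) 0.011 [ 0.011  -0.002  -0.0201]
(278.9, 251.8) 0 [ 0.     -0.0022  0.0017]
(278.9, 251.8) -0.011 [-0.011  -0.0025  0.0235]
(269, 251.8) 0.011 [ 0.011  -0.0071 -0.0201]
(269, 251.8) 0 [ 0.     -0.0081  0.0017]
(269, 251.8) -0.011 [-0.011  -0.0091  0.0235]
(296, 251.8) 0.011 [ 0.011   0.0067 -0.0201]
(296, 251.8) 0 [0.     0.0079 0.0017]
(296, 251.8) -0.011 [-0.011   0.009   0.0235]
(278.9, 290) 0.011 [ 0.011  -0.0017 -0.0541]
(278.9, 290) 0 [ 0.     -0.0019 -0.0376]
(278.9, 290) -0.011 [-0.011  -0.0021 -0.0212]
time_s: 6.08
ee_pos: [0.5173, 0.4066, 0.0837]
tool_rot: [3.14, -0.006, 0.907]
contact_force: [1.8, 1.5, -0.0]
width: -0.0
finger_force: 0.0
```

View pics/x3.png

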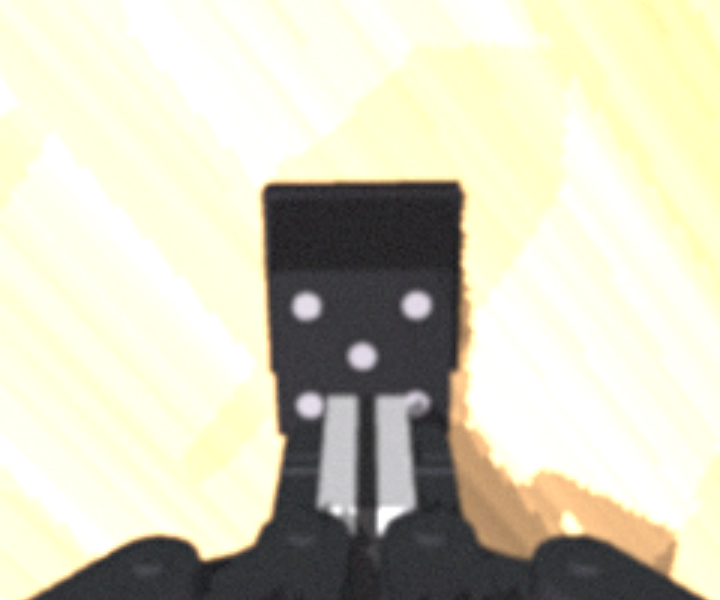

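The crop shows the shut fingertips at (283,252) in the frame. They project to about 18 mm behind the reported TCP, and touching the pot top (58 mm) at ee z = 41 mm agrees. So the true grasp point lies about 36 mm behind the reported TCP, and I must command about 36 mm lower. I open the fingers and retry.

```bash
python3 -m handwheel '{"hand":[1,1,1,1,1,1,1,1],"slide":[[0,0,0],[0,0,0],[0,0,0],[0,0,0],[0,0,0],[0,0,0],[0,0,0],[0,0,0]],"delta_rot":[[0,0,0],[0,0,0],[0,0,0],[0,0,0],[0,0,0],[0,0,0],[0,0,0],[0,0,0]]}'
python3 -c "
from h import *
s=snap('wrist');c=proj(s,[[.5153,.406,.058]]);print(c,onz(s,dots(s,c,6),.058));go(.5153,.406,.0,52.3)"
```

```text
time_s: 6.8
ee_pos: [0.515, 0.4053, 0.0798]
tool_rot: [3.142, 0.0, 0.907]
contact_force: [0.7, -0.4, -0.5]
width: 0.999
finger_force: 0.0
[[282.29820966 236.80102161]] [[0.51413243 0.40672291 0.058     ]]
pose [0.5151 0.4053 0.0799] yaw [180.     0.    51.98] slide [ 0.7 -0.2 79.9] len 79.9 t 6.85
rot [ 0.    0.   -0.32]
```

```bash
python3 -m handwheel '{"hand":[1,1,1,1,1,1],"slide":[[0,0,25],[0,0,20],[0,0,20],[0,0,15],[0,0,0],[0,0,0]],"delta_rot":[[0,0,0],[0,0,0],[0,0,0],[0,0,0],[0,0,0],[0,0,0]]}'
python3 -m handwheel '{"hand":[0,0,0,0,0,0,0,0],"slide":[[0,0,0],[0,0,0],[0,0,0],[0,0,0],[0,0,0],[0,0,0],[0,0,0],[0,0,0]],"delta_rot":[[0,0,0],[0,0,0],[0,0,0],[0,0,0],[0,0,0],[0,0,0],[0,0,0],[0,0,0]]}'
```

```text
time_s: 7.35
ee_pos: [0.5148, 0.405, -0.0005]
tool_rot: [-3.142, 0.001, 0.907]
contact_force: [0.2, 0.6, 0.6]
width: 1.001
finger_force: 0.0
time_s: 8.02
ee_pos: [0.516, 0.406, 0.0016]
tool_rot: [3.141, -0.002, 0.907]
contact_force: [-1.7, -0.6, 6.5]
width: 0.514
finger_force: 61.5
```

Gripped, 43.7 mm wide with 61 N. Lift and turn to line up with the board.

```bash
python3 -m handwheel '{"hand":[0,0,0,0,0,0,0,0],"slide":[[0,0,-15],[0,0,-25],[0,0,-25],[0,0,-15],[0,0,0],[0,0,0],[0,0,0],[0,0,0]],"delta_rot":[[0,0,0],[0,0,0],[0,0,-6.66],[0,0,-6.66],[0,0,-6.66],[0,0,-6.66],[0,0,-6.66],[0,0,0]]}'
python3 -c "from h import *;go(.355,.294,.08,85.3)"
```

```text
time_s: 8.68
ee_pos: [0.5156, 0.4053, 0.0815]
tool_rot: [3.141, -0.001, 1.492]
contact_force: [0.2, -0.6, -0.0]
width: 0.51
finger_force: 61.0
pose [0.5156 0.4053 0.0815] yaw [ 1.7994e+02 -7.0000e-02  8.5480e+01] slide [-123.6 -151.3    1.2] len 195.4 t 8.6833
rot [ 0.06 -0.07  0.18]
```

```bash
python3 -m handwheel '{"hand":[0,0,0,0,0,0,0,0],"slide":[[-20,-24,0],[-24.7,-30.3,0],[-24.7,-30.3,0],[-24.7,-30.3,0],[-20,-24,0],[-9.5,-12.4,0],[0,0,0],[0,0,0]],"delta_rot":[[0,0,0],[0,0,0],[0,0,0],[0,0,0],[0,0,0],[0,0,0],[0,0,0],[0,0,0]]}' | head -2
python3 - <<'E'
from h import *
s=snap('wrist');a=s['frame'];a=cv2.convertScaleAbs(a,alpha=1.8,beta=15);cv2.imwrite('pics/x4.png',cv2.resize(a[100:400,100:460],(720,600)))
import pickle;pickle.dump(s,open('w4.pkl','wb'))
go(.355,.294,.0196,85.3)
E
```

```text
time_s: 9.35
ee_pos: [0.3542, 0.295, 0.0807]
pose [0.3552 0.2957 0.0807] yaw [ 1.7991e+02 -1.1000e-01  8.5150e+01] slide [-1.8 -0.2 61.1] len 61.1 t 9.4
rot [ 0.09 -0.11 -0.15]
```

View pics/x4.png

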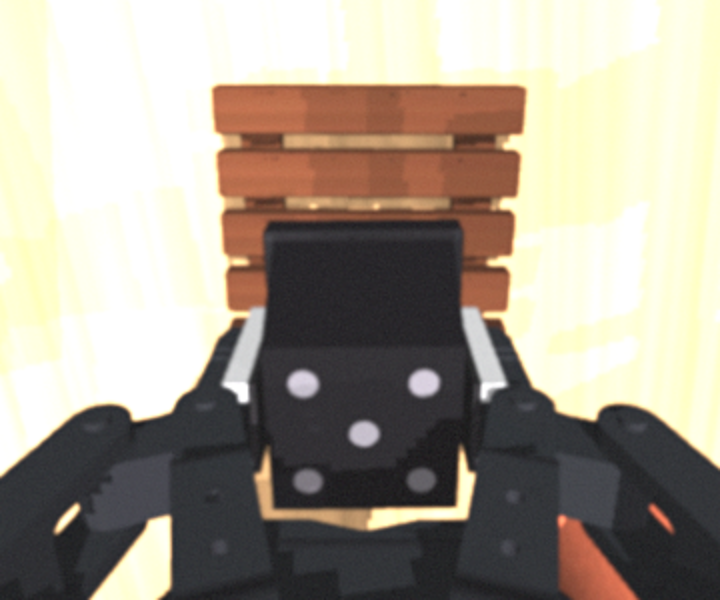

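The view shows the held pot square over the board. The board's far edge runs from (207,143.5) to (362.5,143.5), parallel to the pot.

```bash
python3 - <<'E'
from h import *
import pickle
s=pickle.load(open('w4.pkl','rb'));T=snap('side')
uv=[(207,143.5),(362.5,143.5)]
for a,b in zip(uv,[(335,371),(273,358)]):print('tri',tri([(s,a),(T,b)]).round(4))
P=onz(s,uv,.018);e=P[1]-P[0];L=np.linalg.norm(e);n=np.array([e[1],-e[0],0])/L;n=n if n[1]<0 else -n
print(P.round(4),L,np.degrees(np.arctan2(e[1],e[0])),'centre',(P.mean(0)+.058*n).round(4))
d=dots(s,[(251,291),(311,291),(308,339),(253.5,339.5),(281.5,317)],4);Q=onz(s,d,.0807+.0561);print(d.round(1).tolist(),Q.round(4).tolist())
E
```

```text
tri [0.3033 0.3555 0.0112]
tri [0.4172 0.3463 0.0141]
[[0.3047 0.3559 0.018 ]
 [0.4173 0.3463 0.018 ]] 0.11297734918176931 -4.893587906887749 centre [0.356  0.2933 0.018 ]
[[254.9, 289.1], [307.2, 293.8], [305.5, 340.0], [256.9, 342.9], [285.9, 317.9]] [[0.3445, 0.3087, 0.1368], [0.365, 0.3048, 0.1368], [0.3629, 0.2819, 0.1368], [0.3422, 0.2821, 0.1368], [0.3556, 0.2939, 0.1368]]
```

```bash
python3 -m handwheel '{"hand":[0,0,0,0,0,0],"slide":[[-1.5,0,20],[0,0,20],[0,0,12],[0,0,5],[0,0,0],[0,0,0]],"delta_rot":[[0,0,0],[0,0,0],[0,0,0],[0,0,0],[0,0,0],[0,0,0]]}'
python3 -m handwheel '{"hand":[0,0,0,0],"slide":[[0,0,2],[0,0,1],[0,0,0],[0,0,0]],"delta_rot":[[0,0,0],[0,0,0],[0,0,0],[0,0,0]]}'
```

```text
time_s: 9.95
ee_pos: [0.3548, 0.2936, 0.0231]
tool_rot: [3.141, -0.0, 1.487]
contact_force: [0.7, -0.2, 0.1]
width: 0.513
finger_force: 61.1
time_s: 10.28
ee_pos: [0.3541, 0.2934, 0.0203]
tool_rot: [3.141, -0.001, 1.488]
contact_force: [-0.1, -1.2, -0.8]
width: 0.513
finger_force: 61.1
```

```bash
python3 -m handwheel '{"hand":[0,0,0,0],"slide":[[0,0,1],[0,0,1],[0,0,0],[0,0,0]],"delta_rot":[[0,0,0],[0,0,0],[0,0,0],[0,0,0]]}'
python3 -m handwheel '{"hand":[0.3,0.5,0.6,0.7,0.8,0.9,1,1],"slide":[[0,0,0],[0,0,0],[0,0,0],[0,0,0],[0,0,0],[0,0,0],[0,0,0],[0,0,0]],"delta_rot":[[0,0,0],[0,0,0],[0,0,0],[0,0,0],[0,0,0],[0,0,0],[0,0,0],[0,0,0]]}'
python3 -m handwheel '{"hand":[1,1,1,1,1,1],"slide":[[0,0,-20],[0,0,-40],[0,0,-40],[0,0,-40],[0,0,-40],[0,0,0]],"delta_rot":[[0,0,0],[0,0,0],[0,0,0],[0,0,0],[0,0,0],[0,0,0]]}'
python3 - <<'E'
from h import *
s=snap('wrist');c=proj(s,[[.355,.294,.076]]);d=dots(s,c,7);print(c,d,onz(s,d,.076));go(.58,.13,.2,83)
E
```

```text
time_s: 10.62
ee_pos: [0.3542, 0.2934, 0.0194]
tool_rot: [-3.141, -0.001, 1.488]
contact_force: [-2.8, -3.1, 23.0]
width: 0.508
finger_force: 64.5
time_s: 11.28
ee_pos: [0.3539, 0.2931, 0.0178]
tool_rot: [-3.141, 0.0, 1.488]
contact_force: [0.5, -0.2, -0.3]
width: 0.999
finger_force: 0.0
time_s: 11.78
ee_pos: [0.3574, 0.296, 0.2045]
tool_rot: [3.135, -0.01, 1.488]
contact_force: [1.3, -0.3, -0.5]
width: 1.002
finger_force: 0.0
[[278.99052993 196.94344483]] [[278.00829563 197.90037119]] [[0.3539424  0.29309898 0.076     ]]
pose [0.356  0.2952 0.2015] yaw [179.75  -0.39  85.28] slide [-146.2  236.9    1.6] len 278.3 t 11.8333
rot [ 0.24 -0.4   2.28]
```

```bash
python3 -m handwheel '{"hand":[1,1,1,1,1,1,1,1],"slide":[[-20.5,30.7,0],[-20.5,30.7,0],[-20.5,30.7,0],[-20.5,30.7,0],[-20.5,30.7,0],[-20.5,30.7,0],[-20.5,30.7,0],[-20.5,30.7,0]],"delta_rot":[[0,0,0],[0,0,0],[0,0,0],[0,0,0],[0,0,0],[0,0,0],[0,0,0],[0,0,0]]}' | head -2
python3 -m handwheel '{"hand":[1,1,1,1,1,1,1],"slide":[[-20.5,30.7,0],[-20.5,30.7,0],[-20.5,30.7,0],[-20.5,30.7,0],[0,0,0],[0,0,0],[0,0,0]],"delta_rot":[[0,0,0],[0,0,0],[0,0,0],[0,0,0],[0,0,2.3],[0,0,0],[0,0,0]]}'
python3 - <<'E'
from h import *
s=snap('wrist');T=snap('side')
c=proj(s,[[.7025,-.002,.084]]);d=dots(s,c,8);print(c,d,onz(s,d,.084),'tri',tri([(s,d[0]),(T,[169.8,188.8])]))
a=np.radians(-7);r=.0185;cs=[[.7025+r*(i*np.cos(a)-j*np.sin(a)),-.002+r*(i*np.sin(a)+j*np.cos(a)),.084] for i,j in[(1,1),(-1,1),(-1,-1),(1,-1),(0,0)]]
p=proj(s,cs)+(d[0]-c[0]);sq(s,p,.084);go(.7025,-.002,.024,83)
E
```

```text
time_s: 12.5
ee_pos: [0.5854, 0.108, 0.1962]
time_s: 13.08
ee_pos: [0.6997, 0.018, 0.196]
tool_rot: [-3.138, 0.0, 1.449]
contact_force: [-0.8, -0.0, 0.2]
width: 0.999
finger_force: 0.0
[[287.91961103 217.95333238]] [[287.96417333 218.18151507]] [[ 0.70251544 -0.00223665  0.084     ]] tri [ 0.70270279 -0.00198918  0.08425514]
[[306.1, 201.0], [269.1, 201.1], [270.1, 235.1], [305.9, 235.0], [288.0, 218.2]] centre [ 0.7023 -0.0024  0.084 ] [ 0.7025 -0.0022  0.084 ] side [0.0348 0.0348 0.035  0.0347] yaw [83.2 83.8 83.4 84.1]
pose [0.6997 0.0193 0.197 ] yaw [-1.7989e+02 -4.0000e-02  8.3120e+01] slide [-20.9   5.6 172.9] len 174.3 t 13.1833
rot [-0.11 -0.04  0.12]
```

```bash
python3 -m handwheel '{"hand":[1,1,1,1,1,1,1,1],"slide":[[-21,5.6,10],[0,0,35],[0,0,35],[0,0,35],[0,0,30],[0,0,20],[0,0,8],[0,0,0]],"delta_rot":[[0,0,0],[0,0,0],[0,0,0],[0,0,0],[0,0,0],[0,0,0],[0,0,0],[0,0,0]]}'
python3 -m handwheel '{"hand":[0,0,0,0,0,0,0],"slide":[[0,0,0],[0,0,0],[0,0,0],[0,0,0],[0,0,0],[0,0,0],[0,0,0]],"delta_rot":[[0,0,0],[0,0,0],[0,0,0],[0,0,0],[0,0,0],[0,0,0],[0,0,0]]}'
```

```text
time_s: 13.85
ee_pos: [0.7017, -0.0025, 0.0229]
tool_rot: [-3.138, -0.0, 1.45]
contact_force: [0.3, -0.1, 0.1]
width: 0.999
finger_force: 0.0
time_s: 14.43
ee_pos: [0.7059, -0.0038, 0.0279]
tool_rot: [3.137, -0.001, 1.448]
contact_force: [-0.4, 1.0, 8.0]
width: 0.723
finger_force: 65.8
```

```bash
python3 -m handwheel '{"hand":[0,0,0,0,0,0,0,0],"slide":[[0,0,-10],[0,0,-25],[0,0,-35],[0,0,-35],[0,0,-25],[0,0,-10],[0,0,0],[0,0,0]],"delta_rot":[[0,0,0],[0,0,0],[0,0,0],[0,0,0],[0,0,0],[0,0,0],[0,0,0],[0,0,0]]}'
python3 -c "
from h import *
go(.355,.2935,.165,85.2)
o=manip.observe();s=snap('wrist');c=proj(s,[o['ee_pos']+[0,0,.06]]);d=dots(s,c,8);print(d,onz(s,d,o['ee_pos'][2]+.0575))"
```

```text
time_s: 15.1
ee_pos: [0.7035, -0.0037, 0.1648]
tool_rot: [3.142, -0.0, 1.448]
contact_force: [-0.3, 0.3, -1.6]
width: 0.722
finger_force: 65.0
pose [ 0.7035 -0.0037  0.1648] yaw [ 1.800e+02 -2.000e-02  8.298e+01] slide [ 2.524e+02 -3.823e+02 -1.000e-01] len 458.1 t 15.1
rot [ 0.   -0.02 -2.22]
[[286.65367322 314.9254081 ]] [[ 0.70543677 -0.00222628  0.22233172]]
```

```bash
python3 -m handwheel '{"hand":[0,0,0,0,0,0,0,0],"slide":[[15,-22.7,0],[20,-30.3,0],[20,-30.3,0],[20,-30.3,0],[20,-30.3,0],[20,-30.3,0],[20,-30.3,0],[20,-30.3,0]],"delta_rot":[[0,0,0],[0,0,0],[0,0,0],[0,0,0],[0,0,0],[0,0,0],[0,0,0],[0,0,0]]}' | head -2
python3 -m handwheel '{"hand":[0,0,0,0,0,0,0,0],"slide":[[20,-30.3,0],[20,-30.3,0],[20,-30.3,0],[20,-30.3,0],[12,-18,0],[5,-8,0],[0,0,0],[0,0,0]],"delta_rot":[[0,0,0],[0,0,0],[0,0,0],[0,0,0],[0,0,-2.2],[0,0,0],[0,0,0],[0,0,0]]}'
python3 - <<'E'
from h import *
s=snap('wrist');o=manip.observe();z=o['ee_pos'][2]+.0575
c=proj(s,[o['ee_pos']+[0,0,.06]]);d=dots(s,c,8);print(d,onz(s,d,z))
go(.3545,.2935,.045,85.2)
a=cv2.convertScaleAbs(s['frame'],alpha=1.8,beta=15);cv2.imwrite('pics/x5.png',cv2.resize(a[100:400,100:460],(600,500)))
E
```

```text
time_s: 15.82
ee_pos: [0.4868, 0.1791, 0.1631]
time_s: 16.48
ee_pos: [0.3554, 0.2917, 0.1642]
tool_rot: [-3.141, 0.002, 1.486]
contact_force: [-0.4, -0.8, -0.1]
width: 0.725
finger_force: 65.0
[[286.61463085 315.8017531 ]] [[0.35725579 0.29311159 0.22192019]]
pose [0.3562 0.2913 0.1644] yaw [1.7999e+02 8.0000e-02 8.5050e+01] slide [  2.2  -1.9 119.4] len 119.5 t 16.5333
rot [ 0.01  0.08 -0.15]
```

View pics/x5.png

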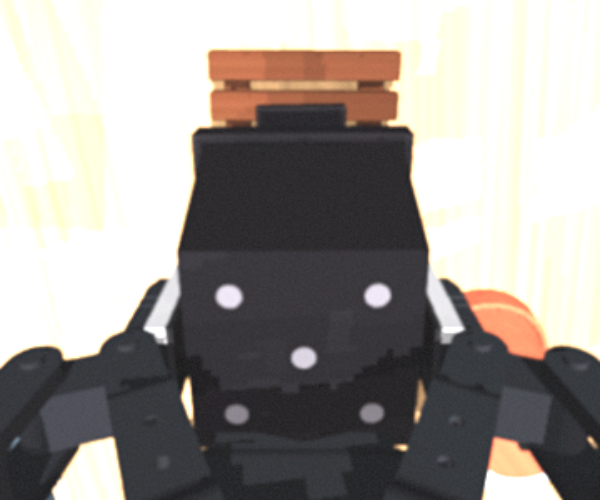

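The held pot is parallel to the small pot under it: its collar is centred at u≈303 and the small one at u≈302, so they are aligned within about 2 mm. Now I lower it.

```bash
python3 -m handwheel '{"hand":[0,0,0,0,0,0,0,0],"slide":[[1,-1.8,10],[0,0,15],[0,0,15],[0,0,15],[0,0,15],[0,0,15],[0,0,0],[0,0,0]],"delta_rot":[[0,0,0],[0,0,0],[0,0,0],[0,0,0],[0,0,0],[0,0,0],[0,0,0],[0,0,0]]}'
python3 -m handwheel '{"hand":[0,0,0,0,0,0],"slide":[[0,0,10],[0,0,10],[0,0,6],[0,0,3],[0,0,0],[0,0,0]],"delta_rot":[[0,0,0],[0,0,0],[0,0,0],[0,0,0],[0,0,0],[0,0,0]]}'
```

```text
time_s: 17.2
ee_pos: [0.3539, 0.2922, 0.0791]
tool_rot: [-3.141, 0.002, 1.484]
contact_force: [-0.4, 0.1, -0.3]
width: 0.723
finger_force: 65.0
time_s: 17.7
ee_pos: [0.3536, 0.2938, 0.0508]
tool_rot: [-3.142, 0.0, 1.487]
contact_force: [-0.5, 0.3, -0.6]
width: 0.721
finger_force: 65.0
```

```bash
python3 -m handwheel '{"hand":[0,0,0,0],"slide":[[0,0,2],[0,0,2],[0,0,0],[0,0,0]],"delta_rot":[[0,0,0],[0,0,0],[0,0,0],[0,0,0]]}' | sed -n '2p;4p'
python3 -m handwheel '{"hand":[0,0,0],"slide":[[0,0,1],[0,0,0],[0,0,0]],"delta_rot":[[0,0,0],[0,0,0],[0,0,0]]}'| sed -n '2p;4p'
```

```text
ee_pos: [0.3536, 0.2938, 0.0469]
contact_force: [0.4, -0.4, -1.2]
ee_pos: [0.3536, 0.2938, 0.0459]
contact_force: [-0.6, 0.8, -0.9]
```

```bash
python3 -m handwheel '{"hand":[0,0,0],"slide":[[0,0,1],[0,0,0],[0,0,0]],"delta_rot":[[0,0,0],[0,0,0],[0,0,0]]}'| sed -n '2p;4p'
python3 -m handwheel '{"hand":[0,0,0],"slide":[[0,0,1],[0,0,0],[0,0,0]],"delta_rot":[[0,0,0],[0,0,0],[0,0,0]]}'| sed -n '2p;4p'
```

```text
ee_pos: [0.3536, 0.2939, 0.0457]
contact_force: [-4.7, -2.3, 15.0]
ee_pos: [0.3536, 0.2939, 0.0456]
contact_force: [-6.9, -5.8, 30.6]
```

```bash
python3 -m handwheel '{"hand":[0.6,0.75,0.85,0.95,1,1],"slide":[[0,0,-1],[0,0,0],[0,0,0],[0,0,0],[0,0,0],[0,0,0]],"delta_rot":[[0,0,0],[0,0,0],[0,0,0],[0,0,0],[0,0,0],[0,0,0]]}'
python3 -m handwheel '{"hand":[1,1,1,1,1,1,1],"slide":[[0,0,-20],[0,0,-40],[0,0,-40],[0,0,-40],[0,0,-20],[0,0,0],[0,0,0]],"delta_rot":[[0,0,0],[0,0,0],[0,0,0],[0,0,0],[0,0,0],[0,0,0],[0,0,0]]}'|sed -n 2p
python3 - <<'E'
from h import *
s=snap('wrist');T=snap('side');c=proj(s,[[.3545,.2935,.102]]);d=dots(s,c,9);print(c,d,onz(s,d,.102))
e=dots(T,proj(T,[[.3545,.2935,.102]]),6);print(e,'tri',tri([(s,d[0]),(T,e[0])]))
go(.4617,-.1,.2,90)
E
```

```text
time_s: 19.28
ee_pos: [0.3535, 0.2938, 0.0447]
tool_rot: [-3.142, 0.0, 1.487]
contact_force: [0.3, 0.1, 0.1]
width: 0.999
finger_force: 0.0
ee_pos: [0.3539, 0.2945, 0.2058]
[[282.73668288 202.25348863]] [[281.10130344 201.02811424]] [[0.3531122  0.29479127 0.102     ]]
[[312.13484287 309.90869754]] tri [0.35345969 0.29496808 0.10253848]
pose [0.3528 0.2933 0.2039] yaw [-1.7994e+02  8.0000e-02  8.5180e+01] slide [-382.8  141.5    4.3] len 408.1 t 19.9667
rot [-0.07  0.08 -4.82]
```

```bash
python3 -m handwheel '{"hand":[1,1,1,1,1,1,1,1],"slide":[[-34.8,12.9,0],[-34.8,12.9,0],[-34.8,12.9,0],[-34.8,12.9,0],[-34.8,12.9,0],[-34.8,12.9,0],[-34.8,12.9,0],[-34.8,12.9,0]],"delta_rot":[[0,0,-4.8],[0,0,0],[0,0,0],[0,0,0],[0,0,0],[0,0,0],[0,0,0],[0,0,0]]}'|sed -n 2p
python3 -m handwheel '{"hand":[1,1,1,1,1,1],"slide":[[-34.8,12.9,0],[-34.8,12.9,0],[-34.8,12.9,0],[0,0,0],[0,0,0],[0,0,0]],"delta_rot":[[0,0,0],[0,0,0],[0,0,0],[0,0,0],[0,0,0],[0,0,0]]}'
python3 - <<'E'
from h import *
s=snap('wrist','w6.png');c=proj(s,[[.4617,-.1295,.06]]);d=dots(s,c,7,False);print(c,d,onz(s,d,.06));T=snap('side')
print('tri',tri([(s,d[0]),(T,[279.3,170.5])]),'blue',onz(T,[[327,180]],.06))
go(.4617,-.1295,.002,90)
E
```

```text
ee_pos: [0.4529, 0.0124, 0.2036]
time_s: 21.13
ee_pos: [0.4912, -0.0895, 0.2035]
tool_rot: [-3.139, -0.0, 1.57]
contact_force: [0.3, 1.3, -0.4]
width: 0.997
finger_force: 0.0
[[255.18513526 225.56902466]] [[256.68129022 225.95098013]] [[ 0.46330316 -0.12994221  0.06      ]]
tri [ 0.4626295  -0.13003243  0.06040719] blue [[ 0.34092696 -0.10958108  0.06      ]]
pose [ 0.4916 -0.0884  0.204 ] yaw [-1.7988e+02 -4.0000e-02  9.0100e+01] slide [-41.2 -29.5 202.1] len 208.3 t 21.2333
rot [-0.12 -0.04  0.1 ]
```

View pics/w6.png

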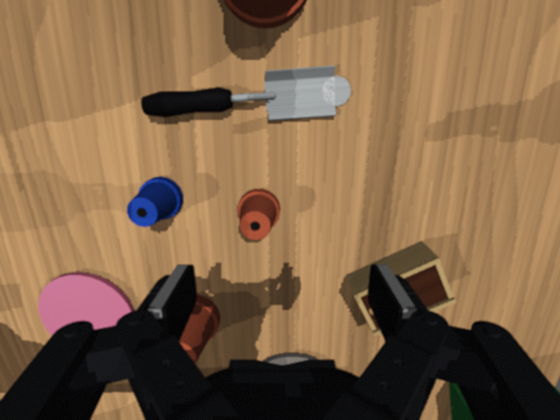

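Wrist view: small clay pot's hole at (257,226). The blue look-alike at (155,200), the box at (400,280) and the trowel at (245,95) are all well clear of the fingers.

```bash
python3 -m handwheel '{"hand":[1,1,1,1,1,1,1,1],"slide":[[-21,-14.5,20],[-20.6,-14.2,20],[0,0,38],[0,0,38],[0,0,35],[0,0,30],[0,0,20],[0,0,0]],"delta_rot":[[0,0,0],[0,0,0],[0,0,0],[0,0,0],[0,0,0],[0,0,0],[0,0,0],[0,0,0]]}'|sed -n '2p;4p'
python3 -m handwheel '{"hand":[1,0,0,0,0,0,0,0],"slide":[[0,0,0],[0,0,0],[0,0,0],[0,0,0],[0,0,0],[0,0,0],[0,0,0],[0,0,0]],"delta_rot":[[0,0,0],[0,0,0],[0,0,0],[0,0,0],[0,0,0],[0,0,0],[0,0,0],[0,0,0]]}'
python3 -m handwheel '{"hand":[0,0],"slide":[[0,0,0],[0,0,0]],"delta_rot":[[0,0,0],[0,0,0]]}'
```

```text
ee_pos: [0.4607, -0.1292, 0.0006]
contact_force: [-0.8, 0.6, -0.3]
time_s: 22.57
ee_pos: [0.4645, -0.1315, 0.0055]
tool_rot: [3.14, -0.001, 1.57]
contact_force: [-3.0, 1.5, 16.1]
width: 0.456
finger_force: 58.9
time_s: 22.73
ee_pos: [0.4645, -0.1315, 0.0055]
tool_rot: [3.14, -0.001, 1.57]
contact_force: [-2.6, 1.4, 15.7]
width: 0.457
finger_force: 58.9
```

```bash
python3 -m handwheel '{"hand":[0,0,0,0,0,0,0,0],"slide":[[0,0,-15],[0,0,-30],[0,0,-40],[0,0,-40],[-25,3.5,-15],[-37,5,0],[-37,5,0],[-37,5,0]],"delta_rot":[[0,0,0],[0,0,0],[0,0,0],[0,0,0],[0,0,0],[0,0,0],[0,0,0],[0,0,0]]}'|sed -n '2p;4,6p'
python3 -m handwheel '{"hand":[0,0,0,0,0,0,0,0],"slide":[[-37,5,0],[-37,5,0],[-37,5,0],[-37,5,0],[-16,3,0],[0,0,0],[0,0,0],[0,0,0]],"delta_rot":[[0,0,0],[0,0,0],[0,0,0],[0,0,0],[0,0,0],[0,0,0],[0,0,0],[0,0,0]]}'
python3 - <<'E'
from h import *
import pickle
s=snap('wrist','w7.png');pickle.dump(s,open('w7.pkl','wb'))
h=cv2.cvtColor(s['frame'],cv2.COLOR_BGR2HSV);a=np.linspace(0,2*np.pi,8,endpoint=False)
p=proj(s,np.c_[.505+.06*np.cos(a),-.426+.06*np.sin(a),0*a+.012]);print([(q.astype(int).tolist(),h[int(q[1]),int(q[0])].tolist()) for q in p])
go(.505,-.426,.15,90)
E
```

```text
ee_pos: [0.4827, -0.2685, 0.1451]
contact_force: [1.3, 0.6, -0.4]
width: 0.452
finger_force: 61.0
time_s: 24.07
ee_pos: [0.5052, -0.4301, 0.1438]
tool_rot: [-3.142, -0.001, 1.571]
contact_force: [-0.4, 0.8, -0.7]
width: 0.455
finger_force: 61.0
[([342, 189], [18, 26, 128]), ([326, 145], [16, 28, 137]), ([281, 126], [16, 24, 140]), ([237, 145], [16, 27, 143]), ([221, 188], [15, 24, 126]), ([241, 228], [12, 42, 104]), ([281, 243], [7, 172, 111]), ([322, 228], [8, 73, 119])]
pose [ 0.5054 -0.4297  0.1438] yaw [ 1.800e+02 -9.000e-02  9.006e+01] slide [ 3.7 -0.4 -6.2] len 7.2 t 24.1167
rot [ 0.   -0.09  0.06]
```

View pics/w7.png

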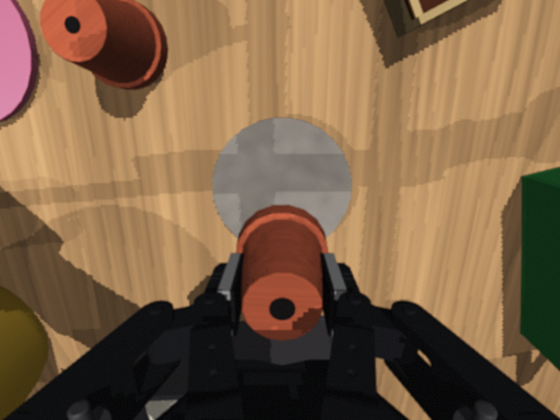

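The view shows the coaster centred near (282,188) with the held pot in front of it. I fit its rim.

```bash
cat >> h.py <<'E'
def coaster(s,vmax,z=.012):
    h=cv2.cvtColor(s['frame'],cv2.COLOR_BGR2HSV);m=((h[...,1]<75)&(h[...,2]>70)).astype(np.uint8)
    m=cv2.morphologyEx(m,cv2.MORPH_OPEN,np.ones((5,5)))
    c=proj(s,[[.505,-.4,.012]])[0].astype(int);q=[b for b in blobs(m,500) if b[2][c[1],c[0]]][0][2]
    k=max(cv2.findContours(q.astype(np.uint8),0,1)[0],key=len)[:,0].astype(float);k=k[k[:,1]<vmax]
    P=onz(s,k,z)[:,:2]
    for _ in range(3):
        x=np.linalg.lstsq(np.c_[2*P,np.ones(len(P))],(P**2).sum(1),rcond=None)[0];r=np.sqrt(x[2]+x[0]**2+x[1]**2)
        e=np.abs(np.linalg.norm(P-x[:2],axis=1)-r);P=P[e<.003]
    print('coaster',x[:2].round(4),'r',r.round(4),len(P));return x[:2]
E
python3 - <<'E'
from h import *
import pickle
s=pickle.load(open('w7.pkl','rb'));c=coaster(s,215)
for z in(0,.006,.012,.018):print(z,end=' ');coaster(s,215,z)
d=dots(s,[(283,309)],6,False);print(d,onz(s,d,manip.observe()['ee_pos'][2]+.0545))
go(*c,.02)
E
```

```text
coaster [ 0.5046 -0.4263] r 0.0687 65
0 coaster [ 0.5046 -0.4294] r 0.0715 61
0.006 coaster [ 0.5046 -0.4279] r 0.0701 65
0.012 coaster [ 0.5046 -0.4263] r 0.0687 65
0.018 coaster [ 0.5046 -0.4247] r 0.0673 68
[[288.88918027 314.88943586]] [[ 0.50793808 -0.43071815  0.19834359]]
pose [ 0.5054 -0.4297  0.1438] yaw [ 1.800e+02 -9.000e-02  9.006e+01] slide [  3.1  -0.8 123.8] len 123.9 t 24.1167
```

```bash
python3 -m handwheel '{"hand":[0,0,0,0,0,0,0,0],"slide":[[2.7,-0.5,20],[0,0,30],[0,0,30],[0,0,20],[0,0,12],[0,0,8],[0,0,0],[0,0,0]],"delta_rot":[[0,0,0],[0,0,0],[0,0,0],[0,0,0],[0,0,0],[0,0,0],[0,0,0],[0,0,0]]}'|sed -n '2p;4p'
python3 -m handwheel '{"hand":[0,0,0,0],"slide":[[0,0,3],[0,0,2],[0,0,0],[0,0,0]],"delta_rot":[[0,0,0],[0,0,0],[0,0,0],[0,0,0]]}'|sed -n '2p;4p'
python3 -m handwheel '{"hand":[0,0,0],"slide":[[0,0,1],[0,0,0],[0,0,0]],"delta_rot":[[0,0,0],[0,0,0],[0,0,0]]}'|sed -n '2p;4p'
```

```text
ee_pos: [0.5051, -0.429, 0.0248]
contact_force: [-0.1, 0.1, -0.4]
ee_pos: [0.5047, -0.4291, 0.0193]
contact_force: [-0.5, 0.2, -0.8]
ee_pos: [0.5045, -0.429, 0.0179]
contact_force: [-0.4, 0.1, -0.0]
```

```bash
python3 -m handwheel '{"hand":[0,0,0],"slide":[[2,0,1],[0,0,0],[0,0,0]],"delta_rot":[[0,0,0],[0,0,0],[0,0,0]]}'|sed -n '2p;4p'
python3 -m handwheel '{"hand":[0,0,0],"slide":[[0,0,1],[0,0,0],[0,0,0]],"delta_rot":[[0,0,0],[0,0,0],[0,0,0]]}'|sed -n '2p;4p'
```

```text
ee_pos: [0.5046, -0.4283, 0.0177]
contact_force: [-1.7, -2.8, 5.2]
ee_pos: [0.5046, -0.4283, 0.0177]
contact_force: [-2.5, -0.4, 12.3]
```

```bash
python3 -m handwheel '{"hand":[0.45,0.55,0.7,0.85,1,1],"slide":[[0,0,-1],[0,0,0],[0,0,0],[0,0,0],[0,0,0],[0,0,0]],"delta_rot":[[0,0,0],[0,0,0],[0,0,0],[0,0,0],[0,0,0],[0,0,0]]}'
python3 -m handwheel '{"hand":[1,1,1,1,1,1,1,1],"slide":[[0,0,-15],[0,0,-35],[0,0,-40],[0,0,-40],[0,0,-40],[0,0,-15],[0,0,0],[0,0,0]],"delta_rot":[[0,0,0],[0,0,0],[0,0,0],[0,0,0],[0,0,0],[0,0,0],[0,0,0],[0,0,0]]}'|sed -n 2p
python3 - <<'E'
from h import *
s=snap('wrist');T=snap('side');c=coaster(s,215);g=[[.5046,-.428,.072]]
d=dots(s,proj(s,g),6,False);e=dots(T,proj(T,g),4,False);print(d,e,onz(s,d,.072),tri([(s,d[0]),(T,e[0])]))
go(.3642,-.270,.2,90)
E
```

```text
time_s: 26.37
ee_pos: [0.5044, -0.4266, 0.0166]
tool_rot: [-3.141, -0.001, 1.571]
contact_force: [0.4, 0.7, 0.1]
width: 0.998
finger_force: 0.0
ee_pos: [0.5049, -0.4272, 0.2037]
coaster [ 0.5044 -0.4267] r 0.0689 242
[[283.65041076 190.95456723]] [[276.5276218  103.96104285]] [[ 0.5067211  -0.42552641  0.072     ]] [ 0.50615706 -0.42595719  0.07073825]
pose [ 0.5039 -0.4261  0.201 ] yaw [-1.7992e+02 -9.0000e-02  8.9980e+01] slide [ 156.  -139.8    1.4] len 209.5 t 27.1333
rot [-0.08 -0.09 -0.02]
```

```bash
python3 -m handwheel '{"hand":[1,1,1,1,1,1,1,1],"slide":[[26,-23.3,0],[26,-23.3,0],[26,-23.3,0],[26,-23.3,0],[26,-23.3,0],[18,-23.3,0],[0,0,0],[0,0,0]],"delta_rot":[[0,0,0],[0,0,0],[0,0,0],[0,0,0],[0,0,0],[0,0,0],[0,0,0],[0,0,0]]}'
python3 - <<'E'
from h import *
s=snap('wrist');T=snap('side');c=proj(s,[[.3642,-.2942,.078]]);d=dots(s,c,8,False);print(c,d,onz(s,d,.078),'tri',tri([(s,d[0]),(T,[321.9,130.4])]))
h=cv2.cvtColor(s['frame'],cv2.COLOR_BGR2HSV);m=(h[...,0]<12)&(h[...,1]>170)&(h[...,2]>130)
for st,ce,q in blobs(m,200):print(st,ce)
a=s['frame'];cv2.imwrite('pics/w8.png',a)
go(.3642,-.2942,.016,90)
E
```

```text
time_s: 27.8
ee_pos: [0.3634, -0.2773, 0.201]
tool_rot: [-3.14, -0.002, 1.571]
contact_force: [-0.2, -0.6, 0.3]
width: 1.002
finger_force: 0.0
[[283.07672695 211.88720259]] [[280.14883814 210.11360886]] [[ 0.36130582 -0.29234739  0.078     ]] tri [ 0.36282854 -0.29143298  0.08065001]
[254 164  59  42 211] [282.21800948 173.91943128]
[259 188  47  44 934] [284.52141328 210.85331906]
pose [ 0.3653 -0.2792  0.2017] yaw [-1.7999e+02  3.0000e-02  8.9990e+01] slide [-15.   -1.  185.7] len 186.3 t 27.9
rot [-0.01  0.03 -0.01]
```

```bash
python3 -m handwheel '{"hand":[1,1,1,1,1,1,1,1],"slide":[[-13.5,-1.2,20],[0,0,38],[0,0,38],[0,0,35],[0,0,30],[0,0,20],[0,0,5],[0,0,0]],"delta_rot":[[0,0,0],[0,0,0],[0,0,0],[0,0,0],[0,0,0],[0,0,0],[0,0,0],[0,0,0]]}'|sed -n '2p;4p'
python3 -m handwheel '{"hand":[1,0,0,0,0,0,0,0],"slide":[[0,0,0],[0,0,0],[0,0,0],[0,0,0],[0,0,0],[0,0,0],[0,0,0],[0,0,0]],"delta_rot":[[0,0,0],[0,0,0],[0,0,0],[0,0,0],[0,0,0],[0,0,0],[0,0,0],[0,0,0]]}'
python3 -m handwheel '{"hand":[0,0],"slide":[[0,0,0],[0,0,0]],"delta_rot":[[0,0,0],[0,0,0]]}'
```

```text
ee_pos: [0.3629, -0.2927, 0.0144]
contact_force: [-0.1, 1.0, 0.9]
time_s: 29.23
ee_pos: [0.3645, -0.2929, 0.0178]
tool_rot: [3.139, 0.001, 1.57]
contact_force: [-2.8, 1.7, 16.9]
width: 0.649
finger_force: 60.3
time_s: 29.4
ee_pos: [0.3645, -0.293, 0.0178]
tool_rot: [3.139, 0.001, 1.57]
contact_force: [-3.1, 2.5, 17.6]
width: 0.655
finger_force: 60.3
```

```bash
python3 -m handwheel '{"hand":[0,0,0,0,0,0,0,0],"slide":[[0,0,-10],[0,0,-25],[0,0,-35],[0,0,-35],[0,0,-25],[-10,11,0],[-26.6,28.2,0],[-26.6,28.2,0]],"delta_rot":[[0,0,0],[0,0,0],[0,0,0],[0,0,0],[0,0,0],[0,0,0],[0,0,0],[0,0,0]]}'|sed -n '2p;4,6p'
python3 -m handwheel '{"hand":[0,0,0,0,0,0,0],"slide":[[-26.6,28.2,0],[-26.6,28.2,0],[-10,11,0],[-6.6,6.2,0],[0,0,0],[0,0,0],[0,0,0]],"delta_rot":[[0,0,0],[0,0,0],[0,0,0],[0,0,0],[0,0,0],[0,0,0],[0,0,0]]}'|sed -n '2p;4,6p'
python3 - <<'E'
from h import *
s=snap('wrist','w9.png');o=manip.observe()
a=cv2.convertScaleAbs(s['frame'],alpha=1.3);
for r,z in((.038,o['ee_pos'][2]-.0178),(.0235,o['ee_pos'][2]-.0178+.078)):
    t=np.linspace(0,6.28,60);p=proj(s,np.c_[o['ee_pos'][0]+r*np.cos(t),o['ee_pos'][1]+r*np.sin(t),0*t+z]);cv2.polylines(a,[p.astype(np.int32)],1,(0,255,0))
cv2.imwrite('pics/x9.png',a);go(.5055,-.426,.0298,90)
E
```

```text
ee_pos: [0.432, -0.355, 0.1475]
contact_force: [0.7, -1.1, -0.1]
width: 0.649
finger_force: 63.7
ee_pos: [0.5038, -0.4246, 0.1462]
contact_force: [0.5, 0.4, -1.6]
width: 0.653
finger_force: 63.7
pose [ 0.5038 -0.4245  0.1462] yaw [-1.7999e+02 -4.0000e-02  8.9970e+01] slide [ -1.5   1.7 116.4] len 116.4 t 30.7
rot [-0.01 -0.04 -0.03]
```

View pics/x9.png

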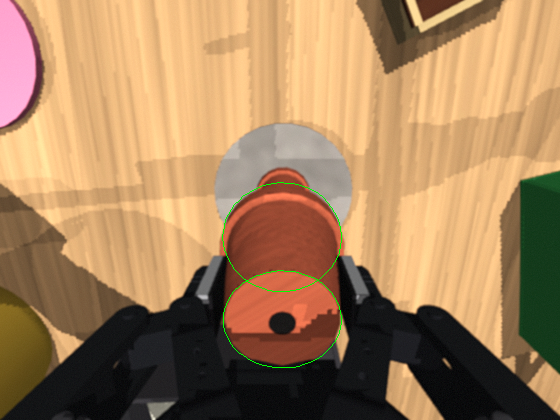

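The held middle pot is upright and matches the drawn rings, with its rim at (282,238) and its top at (282,320). So it is centred on the TCP to about 1 mm. Now I lower it over the small one.

```bash
python3 -m handwheel '{"hand":[0,0,0,0,0,0,0,0],"slide":[[-1.5,1.8,10],[0,0,15],[0,0,18],[0,0,18],[0,0,18],[0,0,15],[0,0,0],[0,0,0]],"delta_rot":[[0,0,0],[0,0,0],[0,0,0],[0,0,0],[0,0,0],[0,0,0],[0,0,0],[0,0,0]]}'|sed -n '2p;4p'
python3 -m handwheel '{"hand":[0,0,0,0,0],"slide":[[0,0,10],[0,0,6],[0,0,2],[0,0,0],[0,0,0]],"delta_rot":[[0,0,0],[0,0,0],[0,0,0],[0,0,0],[0,0,0]]}'|sed -n '2p;4p'
python3 -m handwheel '{"hand":[0,0,0],"slide":[[0,0,1],[0,0,0],[0,0,0]],"delta_rot":[[0,0,0],[0,0,0],[0,0,0]]}'|sed -n '2p;4p'
```

```text
ee_pos: [0.5054, -0.4263, 0.0506]
contact_force: [0.4, -0.5, -1.4]
ee_pos: [0.5064, -0.427, 0.0341]
contact_force: [0.5, 0.3, -0.7]
ee_pos: [0.5064, -0.427, 0.0331]
contact_force: [-1.0, -0.2, -0.7]
```

```bash
python3 -m handwheel '{"hand":[0,0,0,0],"slide":[[0,0,1],[0,0,1],[0,0,0],[0,0,0]],"delta_rot":[[0,0,0],[0,0,0],[0,0,0],[0,0,0]]}'|sed -n '2p;4p'
python3 -m handwheel '{"hand":[0,0,0],"slide":[[0,0,1],[0,0,0],[0,0,0]],"delta_rot":[[0,0,0],[0,0,0],[0,0,0]]}'|sed -n '2p;4p'
```

```text
ee_pos: [0.5062, -0.4269, 0.0308]
contact_force: [-0.3, 0.2, -1.6]
ee_pos: [0.5064, -0.4271, 0.0302]
contact_force: [-0.7, 1.3, 1.9]
```

```bash
python3 -m handwheel '{"hand":[0,0,0],"slide":[[0,0,1],[0,0,0],[0,0,0]],"delta_rot":[[0,0,0],[0,0,0],[0,0,0]]}'|sed -n '2p;4p'
```

```text
ee_pos: [0.5063, -0.4271, 0.0301]
contact_force: [-2.4, 3.8, 9.6]
```

```bash
python3 -m handwheel '{"hand":[0.6,0.75,0.85,1,1,1],"slide":[[0,0,-0.5],[0,0,0],[0,0,0],[0,0,0],[0,0,0],[0,0,0]],"delta_rot":[[0,0,0],[0,0,0],[0,0,0],[0,0,0],[0,0,0],[0,0,0]]}'|sed -n '2p;4,5p'
python3 -m handwheel '{"hand":[1,1,1,1,1,1,1,1],"slide":[[0,0,-15],[0,0,-35],[0,0,-40],[0,0,-40],[0,0,-40],[0,0,-10],[0,0,0],[0,0,0]],"delta_rot":[[0,0,0],[0,0,0],[0,0,0],[0,0,0],[0,0,0],[0,0,0],[0,0,0],[0,0,0]]}'|sed -n 2p
python3 - <<'E'
from h import *
s=snap('wrist');T=snap('side');c=coaster(s,195);g=[[.506,-.4265,.090]]
d=dots(s,proj(s,g),7,False);e=dots(T,proj(T,g),4,False);print(proj(s,g),d,e,onz(s,d,.09),tri([(s,d[0]),(T,e[0])]))
go(.4728,.14,.205,90)
E
```

```text
ee_pos: [0.5063, -0.4269, 0.0292]
contact_force: [0.4, -0.2, 1.0]
width: 0.998
ee_pos: [0.5065, -0.4271, 0.2106]Traceback (most recent call last):
  File "<stdin>", line 2, in <module>
  File "h.py", line 53, in coaster
    c=proj(s,[[.505,-.4,.012]])[0].astype(int);q=[b for b in blobs(m,500) if b[2][c[1],c[0]]][0][2]
                                                 ~~~~~~~~~~~~~~~~~~~~~~~~~~~~~~~~~~~~~~~~~~~~^^^
IndexError: list index out of range
```

```bash
sed -i 's/-.4,.012\]\])\[0\]/-.375,.012]])[0]/' h.py; python3 - <<'E'
from h import *
s=snap('wrist');T=snap('side');g=[[.506,-.4265,.090]]
d=dots(s,proj(s,g),7,False);e=dots(T,proj(T,g),4,False);print(proj(s,g),d,e,onz(s,d,.09),tri([(s,d[0]),(T,e[0])]))
h=cv2.cvtColor(s['frame'],cv2.COLOR_BGR2HSV);m=(h[...,0]<13)&(h[...,1]>140)&(h[...,2]>70)
for st,ce,q in blobs(m,300):print(st,ce)
print(proj(s,[[.506-.038,-.4265,.012],[.506+.038,-.4265,.012],[.506,-.4265+.038,.012]]))
go(.4728,.14,.205,90);coaster(s,150)
E
```

```text
[[282.55167069 197.14185203]] [[280.20674163 197.11989508]] [[276.24037413  98.09622869]] [[ 0.50375461 -0.42647773  0.09      ]] [ 0.50515237 -0.42612967  0.0903933 ]
[ 251  150   63   71 3267] [282.86225895 183.60881543]
[[250.96930509 178.86482869]
 [314.1079927  178.84748927]
 [282.53101127 146.95077406]]
pose [ 0.5056 -0.4262  0.2079] yaw [-1.7988e+02 -9.0000e-02  8.9970e+01] slide [566.2 -33.1   3.8] len 567.2 t 34.2333
rot [-0.12 -0.09 -0.03]
coaster [ 0.5047 -0.4236] r 0.066 32
```

```bash
python3 -m handwheel '{"hand":[1,1,1,1,1,1,1,1],"slide":[[40.4,-2.4,0],[40.4,-2.4,0],[40.4,-2.4,0],[40.4,-2.4,0],[40.4,-2.4,0],[40.4,-2.4,0],[40.4,-2.4,0],[40.4,-2.4,0]],"delta_rot":[[0,0,0],[0,0,0],[0,0,0],[0,0,0],[0,0,0],[0,0,0],[0,0,0],[0,0,0]]}'|sed -n '2p;4p'
python3 -m handwheel '{"hand":[1,1,1,1,1,1,1,1],"slide":[[40.4,-2.4,0],[40.4,-2.4,0],[40.4,-2.4,0],[40.4,-2.4,0],[40.4,-2.4,0],[40.4,-2.4,0],[0,0,0],[0,0,0]],"delta_rot":[[0,0,0],[0,0,0],[0,0,0],[0,0,0],[0,0,0],[0,0,0],[0,0,0],[0,0,0]]}'|sed -n '2p;4p'
python3 - <<'E'
from h import *
s=snap('wrist');T=snap('side');c=proj(s,[[.4728,.1218,.096]]);d=dots(s,c,8,False);print(c,d,onz(s,d,.096),'tri',tri([(s,d[0]),(T,[259.8,233.8])]))
h=cv2.cvtColor(s['frame'],cv2.COLOR_BGR2HSV);m=(h[...,0]<13)&(h[...,1]>140)&(h[...,2]>60)
for st,ce,q in blobs(m,800):print(st,ce)
m=(h[...,0]<13)&(h[...,1]>170)&(h[...,2]>130)
for st,ce,q in blobs(m,300):print('top',st,ce)
print('rim',proj(s,[[.4728-.049,.1218,.0],[.4728+.049,.1218,.0],[.4728,.1218+.049,0]]),'top',proj(s,[[.4728-.029,.1218,.096],[.4728+.029,.1218,.096]]))
go(.4728,.1218,.035,90)
E
```

```text
ee_pos: [0.4861, -0.1018, 0.2086]
contact_force: [0.4, 0.1, -0.6]
ee_pos: [0.472, 0.141, 0.2085]
contact_force: [0.8, -1.5, -0.1]
[[282.97867208 217.42493292]] [[281.14482497 215.20751292]] [[0.47103264 0.12405158 0.096     ]] tri [0.47162718 0.12580254 0.10028691]
[ 243  153   80   92 5522] [282.89351684 196.80315103]
top [ 254  188   59   55 1268] [283.57176656 216.0670347 ]
rim [[244.00899458 190.70983955]
 [321.70282303 191.10562473]
 [283.08835645 151.83034301]] top [[252.74557081 217.26606037]
 [313.21246266 217.57574638]]
pose [0.4726 0.1375 0.2089] yaw [-1.7994e+02  8.0000e-02  8.9930e+01] slide [-15.5   0.4 173.9] len 174.6 t 35.6667
rot [-0.06  0.08 -0.07]
```

```bash
python3 -m handwheel '{"hand":[1,1,1,1,1,1,1,1],"slide":[[-15,0.3,15],[0,0,35],[0,0,35],[0,0,35],[0,0,30],[0,0,18],[0,0,4],[0,0,0]],"delta_rot":[[0,0,0],[0,0,0],[0,0,0],[0,0,0],[0,0,0],[0,0,0],[0,0,0],[0,0,0]]}'|sed -n '2p;4p'
python3 -m handwheel '{"hand":[1,0,0,0,0,0,0,0],"slide":[[0,0,0],[0,0,0],[0,0,0],[0,0,0],[0,0,0],[0,0,0],[0,0,0],[0,0,0]],"delta_rot":[[0,0,0],[0,0,0],[0,0,0],[0,0,0],[0,0,0],[0,0,0],[0,0,0],[0,0,0]]}'
python3 -m handwheel '{"hand":[0,0],"slide":[[0,0,0],[0,0,0]],"delta_rot":[[0,0,0],[0,0,0]]}'
```

```text
ee_pos: [0.4726, 0.1215, 0.0366]
contact_force: [0.5, 0.1, 1.2]
time_s: 37.0
ee_pos: [0.4741, 0.1237, 0.0397]
tool_rot: [3.14, -0.002, 1.569]
contact_force: [-5.4, -0.9, 17.5]
width: 0.772
finger_force: 61.8
time_s: 37.17
ee_pos: [0.4741, 0.1237, 0.0397]
tool_rot: [3.14, -0.002, 1.569]
contact_force: [-4.9, -1.7, 18.3]
width: 0.776
finger_force: 61.8
```

```bash
python3 -m handwheel '{"hand":[0,0,0,0,0,0,0,0],"slide":[[0,0,-8],[0,0,-20],[0,0,-32],[0,0,-35],[0,0,-30],[0,0,-15],[-19,1,0],[-30,2,0]],"delta_rot":[[0,0,0],[0,0,0],[0,0,0],[0,0,0],[0,0,0],[0,0,0],[0,0,0],[0,0,0]]}'|sed -n '2p;4,6p'
python3 -m handwheel '{"hand":[0,0,0,0,0,0,0,0],"slide":[[-38,2.2,0],[-38,2.2,0],[-38,2.2,0],[-38,2.2,0],[-38,2.2,0],[-38,2.2,0],[-38,2.2,0],[-38,2.2,0]],"delta_rot":[[0,0,0],[0,0,0],[0,0,0],[0,0,0],[0,0,0],[0,0,0],[0,0,0],[0,0,0]]}'|sed -n '2p;4,6p'
python3 -m handwheel '{"hand":[0,0,0,0,0,0,0,0],"slide":[[-38,2.2,0],[-38,2.2,0],[-38,2.2,0],[-38,2.2,0],[-30,2,0],[-16,1,0],[0,0,0],[0,0,0]],"delta_rot":[[0,0,0],[0,0,0],[0,0,0],[0,0,0],[0,0,0],[0,0,0],[0,0,0],[0,0,0]]}'|sed -n '2p;4,6p'
python3 - <<'E'
from h import *
s=snap('wrist');o=manip.observe();p=o['ee_pos'];z=p[2]-.0397
h=cv2.cvtColor(s['frame'],cv2.COLOR_BGR2HSV);m=((h[...,0]<13)&(h[...,1]>140)&(h[...,2]>50)).astype(np.uint8)
for st,ce,q in blobs(m,800):
    print(st,ce)
    rows=[(v,np.where(q[v])[0].min(),np.where(q[v])[0].max()) for v in range(st[1],st[1]+100,12) if q[v].any()];print(rows)
print('rim',proj(s,[p*[1,1,0]+[-.049,0,z],p*[1,1,0]+[.049,0,z],p*[1,1,0]+[0,.049,z]]),'mid',proj(s,[[.5058-.038,-.427,.012],[.5058+.038,-.427,.012],[.5058,-.427+.038,.012]]))
go(.5058,-.4268,.0517,90)
E
```

```text
ee_pos: [0.477, 0.0779, 0.1793]
contact_force: [0.1, -1.5, -3.2]
width: 0.768
finger_force: 66.4
ee_pos: [0.4934, -0.2309, 0.1783]
contact_force: [1.2, -0.5, -2.3]
width: 0.772
finger_force: 66.4
ee_pos: [0.5047, -0.428, 0.1779]
contact_force: [-0.2, 1.2, -1.8]
width: 0.768
finger_force: 66.5
[  208   152   147   213 24917] [281.60753702 261.86358711]
[(152, np.int64(275), np.int64(291)), (164, np.int64(257), np.int64(310)), (176, np.int64(240), np.int64(323)), (188, np.int64(228), np.int64(336)), (200, np.int64(219), np.int64(344)), (212, np.int64(213), np.int64(350)), (224, np.int64(210), np.int64(354)), (236, np.int64(209), np.int64(354)), (248, np.int64(210), np.int64(353))]
rim [[214.10485848 225.78201231]
 [352.03282965 225.50155751]
 [282.96105658 156.49097218]] mid [[248.76254375 183.59193595]
 [317.47383733 183.43970097]
 [283.07228674 148.86154757]]
pose [ 0.5053 -0.4265  0.1777] yaw [-1.800e+02 -5.000e-02  8.998e+01] slide [ -0.4   0.5 126. ] len 126.0 t 39.2167
rot [-0.   -0.05 -0.02]
```

```bash
python3 -m handwheel '{"hand":[0,0,0,0,0,0,0,0],"slide":[[-0.5,1.5,8],[0,0,13],[0,0,15],[0,0,15],[0,0,15],[0,0,10],[0,0,0],[0,0,0]],"delta_rot":[[0,0,0],[0,0,0],[0,0,0],[0,0,0],[0,0,0],[0,0,0],[0,0,0],[0,0,0]]}'|sed -n '2p;4p'
python3 -m handwheel '{"hand":[0,0,0,0,0,0,0],"slide":[[0,0,8],[0,0,8],[0,0,8],[0,0,6],[0,0,5],[0,0,0],[0,0,0]],"delta_rot":[[0,0,0],[0,0,0],[0,0,0],[0,0,0],[0,0,0],[0,0,0],[0,0,0]]}'|sed -n '2p;4p'
```

```text
ee_pos: [0.5065, -0.4276, 0.1007]
contact_force: [0.3, 0.5, -2.4]
ee_pos: [0.5067, -0.4278, 0.0661]
contact_force: [0.1, -0.3, -2.3]
```

```bash
python3 -m handwheel '{"hand":[0,0,0,0,0,0],"slide":[[0,0,4],[0,0,3],[0,0,2],[0,0,1],[0,0,0],[0,0,0]],"delta_rot":[[0,0,0],[0,0,0],[0,0,0],[0,0,0],[0,0,0],[0,0,0]]}'|sed -n '2p;4p'
```

```text
ee_pos: [0.5069, -0.4279, 0.0564]
contact_force: [-0.0, 0.3, -3.3]
```

```bash
python3 -m handwheel '{"hand":[0,0,0,0],"slide":[[0,0,1.5],[0,0,1.5],[0,0,0],[0,0,0]],"delta_rot":[[0,0,0],[0,0,0],[0,0,0],[0,0,0]]}'|sed -n '2p;4p'
python3 -m handwheel '{"hand":[0,0,0],"slide":[[0,0,1],[0,0,0],[0,0,0]],"delta_rot":[[0,0,0],[0,0,0],[0,0,0]]}'|sed -n '2p;4p'
```

```text
ee_pos: [0.5068, -0.4277, 0.0533]
contact_force: [0.5, 0.3, -2.9]
ee_pos: [0.5068, -0.4278, 0.0524]
contact_force: [0.7, -0.0, -2.5]
```

```bash
python3 -m handwheel '{"hand":[0,0,0],"slide":[[0,0,1],[0,0,0],[0,0,0]],"delta_rot":[[0,0,0],[0,0,0],[0,0,0]]}'|sed -n '2p;4p'
```

```text
ee_pos: [0.5069, -0.428, 0.0521]
contact_force: [-2.7, 2.5, 4.8]
```

Contact at ee z = 52 mm, as predicted (51.7), so the pot is seated. One more millimetre, then release.

```bash
python3 -m handwheel '{"hand":[0,0,0],"slide":[[0,0,0.7],[0,0,0],[0,0,0]],"delta_rot":[[0,0,0],[0,0,0],[0,0,0]]}'|sed -n '2p;4p'
python3 -m handwheel '{"hand":[0.75,0.85,0.95,1,1,1],"slide":[[0,0,-0.5],[0,0,0],[0,0,0],[0,0,0],[0,0,0],[0,0,0]],"delta_rot":[[0,0,0],[0,0,0],[0,0,0],[0,0,0],[0,0,0],[0,0,0]]}'|sed -n '2p;4,5p'
python3 -m handwheel '{"hand":[1,1,1,1,1,1,1,1],"slide":[[0,0,-10],[0,0,-30],[0,0,-40],[0,0,-40],[0,0,-30],[25,0,0],[25,0,0],[0,0,0]],"delta_rot":[[0,0,0],[0,0,0],[0,0,0],[0,0,0],[0,0,0],[0,0,0],[0,0,0],[0,0,0]]}'|sed -n '2p;4,6p'
python3 - <<'E'
from h import *
s=snap('wrist');T=snap('side');S=snap('scene');g=[[.506,-.427,.108]]
d=[dots(q,proj(q,g),r,False)[0] for q,r in((s,8),(T,4),(S,4))];print(d,tri([(s,d[0]),(T,d[1])]),tri([(s,d[0]),(T,d[1]),(S,d[2])]))
A=s['frame'];B=cv2.resize(T['frame'][80:360,130:380],(375,420));cv2.imwrite('pics/end.png',np.hstack([A[:,140:480],B]))
E
```

```text
ee_pos: [0.5069, -0.4279, 0.052]
contact_force: [-3.6, 4.0, 10.7]
ee_pos: [0.5069, -0.4279, 0.0511]
contact_force: [1.0, -0.4, 0.2]
width: 1.0
ee_pos: [0.5086, -0.3728, 0.2021]
contact_force: [1.6, 0.6, -1.1]
width: 0.996
finger_force: 0.0
[array([276.42228303, 261.97660014]), array([276.07036009,  92.2267274 ]), array([219.85218802, 331.24178639])] [ 0.50558938 -0.4287259   0.10826421] [ 0.50595779 -0.4293439   0.10752389]
```

View pics/end.png

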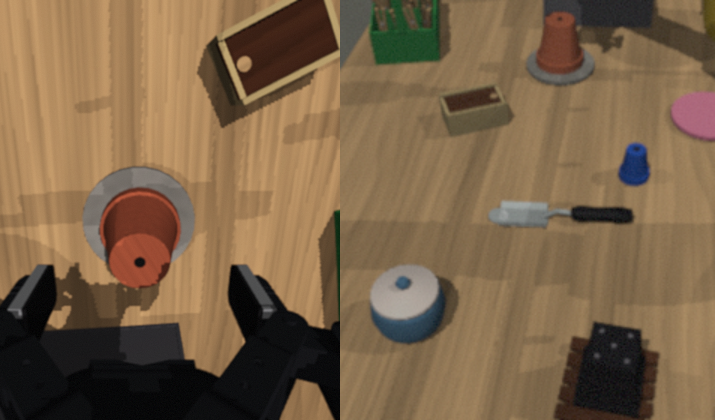

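The picture shows the clay stack centred on the coaster, with its hole at (139,262) and its top measured at 108 mm. The square stack stands flat on the board. The box, trowel and lidded pot are where they were.

```bash
python3 -c "from h import *;print(manip.close_job())"
```

```text
the job is handed in; nothing more can be done
None
```

The three clay pots are nested on the stone coaster and the two square pots on the slatted board, centred to about 3 mm by my measurements. I handed the job in at about 40 s of the 120 s, but it returned no verdict.

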